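# Load a sample tube and set the reader stage on its mark, play taken up

### The job

Load the red-capped tube into the tube reader and set the reader's stage on the red mark. Working the black paddle gently (its drive has play and an overload spring: never press with more than about 14 N), slide the stage fully back and bear it on its home stop with about 11 N for a moment, stand the tube fully down in the nest there, then feed the stage up to the mark from that side only, never past it with the tube aboard. Finish with the pointer within the width of the red mark and the drive's play left taken up in the feed direction; leave the other tubes, the bottles and the marker alone.

Things in the scene. Friction and masses are not known exactly. Their poses are not given: they have to be found in the camera images.
- reader: Tube reader fixed to the bench: a low white base, 190 mm across (x), 300 mm long (y), 18 mm high; grey end blocks up to 36 mm high at both ends; at its +y end, 20 to 70 mm to the +x side of the middle, a white reading head up to 103 mm high. Origin under the base's middle; its own +y axis is the feed direction, z up.
- home (a point): Fixed point where the pointer stands when the stage is fully back against its hard home stop (the -y end of its travel). Axes as the reader's.
- pointer (a point): Tip of the stage's black pointer, a small bar on the stage's +x side, 26 mm above the bench. Axes as the reader's. At the start it stands 25 mm or more beyond the mark on the +y side.
- mark_mid (a point): Middle of the red set mark, a 5 mm wide (along y) red rider on the scale on the reader's +x side, 10 mm to the +x side of the pointer's tip. The stage is on the mark when the pointer's y, in the reader's axes, is within 2.5 mm of the mark's. Axes as the reader's; it stands 40 to 80 mm beyond home.
- paddle_mid (a point): Middle of the black upright paddle with a yellow top band, at the stage's -x side, 36 mm wide (x), 10 mm thick (y), reaching 30 mm below this point and 25 mm above it (the point is about 90 mm above the bench). Free above and on both y faces: push it along the reader's y with the fingertips from above. Axes as the reader's; mid-play it is in line (same y) with the pointer.
- nest (a point): Middle of the mouth of the tube nest on the stage, a grey block 46 mm square and 88 mm high above the bench, with a round upright hole 19 mm wide and 42 mm deep. It lies 47 mm to the -x side of the pointer and 100 mm to the +x side of the paddle, same y as the pointer.
- tube_red_mid (a point): The red-capped sample tube, upright in the rack: 100 mm high, round, 16 mm wide, a red cap 18 mm wide over its top 22 mm, tapered foot, 20 g. The point is its centre, 50 mm above its foot, so it is 8 mm above the nest's mouth when the tube is fully down. It stands in any of the rack's four holes.
- rack: White tube rack fixed to the bench, 215 mm long (its x), 56 mm wide, top plate 63 mm high, with one row of four 19 mm holes 50 mm apart along its x axis; tubes stand on its floor 8 mm above the bench. Origin under its middle. It may be at the left or the right of the reader.
- tube_blue_mid (a point): Centre of the blue-capped tube, same shape, in the rack; to be left there.
- tube_yellow_mid (a point): Centre of the yellow-capped tube, same shape, in the rack; to be left there.
- tube_white_mid (a point): Centre of the white-capped tube, same shape, in the rack; to be left there.
- tipbox: Blue box of pipette tips fixed to the bench, 125 by 85 mm, 62 mm high, on the other side of the reader from the rack. Origin under its middle.
- vial: Small bottle standing beyond the reader, 28 mm wide, 55 mm high; origin under its foot; to be left alone.
- reagent: Jar with a blue lid standing beyond the reader, 48 mm wide, 95 mm high; origin under its foot; to be left alone.
- marker: White marker pen lying beyond the reader, 110 mm long; origin under its middle; to be left alone.
- stage: The reader's metal stage, carrying the nest, the pointer and the black paddle that drives it (plate top 40 mm above the bench). It slides along the reader's y, 140 mm of travel, with about 5 N of dry drag, and stays where it is left. Origin under its middle; axes as the reader's.
- paddle: The same paddle, origin 40 mm below paddle_mid. Its drive has play, 2 to 6 mm each way from mid-play, to be found by feel; about 1 N moves it through the play, then it takes the stage along. It sits on a stiff spring, 10 N per mm, and springs back when let go. Over 15 N (at the home stop, or by a fast start) overloads it. Play is taken up when the freed paddle rests at the +y end of the play.
There are look-alikes about, which are no part of the job. Leave any green or turquoise look-alike of the part that bears tube_red_mid alone.

How it is judged:
By the outcome, as a careful person would: the job done as asked, in the order asked, and still so for the second after the job is handed in, with the robot touching nothing.
It also fails if it takes over 72 s, if anything falls off the work surface, if the arm or the gripper's body presses on something with over 40 N, if the wrist force passes 120 N, or if a joint passes its speed limit or range.

### The arm

A 6-joint arm with a two-finger parallel gripper is mounted at the origin on the work surface. World frame = base frame: x ahead of the robot, y to its left, z up, the work surface at z = 0. Lengths are in m, angles in rad, forces in N, time in s.
With the tool pointing down it reaches from about 0.35 to 0.775 m from the base axis. Payload 5.5 kg.
Tool frame: the origin (TCP) lies midway between the tips of the shut fingers; the grasp point (between the pads) lies 19 mm behind it; z points along the fingers, y is the line along which they close (so a half turn about z gives the same grasp; the last joint's range is limited). The gripper opens to 85 mm and grips with 20 to 120 N. Pads are 22 mm wide; open, the fingers measure 114 mm over their backs; the gripper's body (76 mm by 85 mm) begins 54 mm behind the grasp point. The pads swing forward as they close: fully open they stand 13 mm farther back than shut.
Start: joints at [1.014, 0.313, 0.046, 1.304, 0, 1.431], TCP at [0.233, 0.526, 0.231] pointing down, gripper open.
Joint ranges: [-2.76, 2.76], [-0.86, 1.69], [-1.03, 1.26], [-2.2, 2.34], [-1.47, 1.5], [-3.14, 3.14]. Speed limits (rad/s): [2.57, 2.57, 3.14, 3.14, 3.14, 3.14].

### API

Orientations are given as a unit quaternion [w, x, y, z].
In Python, from workcell import env gives the robot as it stands. The module is installed in compiled form; this text tells all that it offers.
- The arm moves only by the tool servo_tool, never from a script. Its argument "increments" is a list of rows, each an object of numbers: "grip": the closure, from 0 (fully open) to 1 (shut); "x", "y", "z": the shift along the tool's x, y, z in mm; "roll": the turn about the tool's z in degrees. In form: [{"grip": .., "x": .., "y": .., "z": .., "roll": ..}, ...]. A call has 1 to 5 rows; each row shifts and turns the commanded pose from where the row before left it, along the tool's axes as they then stand; what a row does not reach is not made up. A row lasts 1/12 s, in which the tool goes at most 41.7 mm and 7.16 degrees, less where a joint would pass 70% of its speed; a pose out of reach is approached as far as the arm can. A call is refused whole if a number of a shift passes 41.7 or a number of a turn 7.16, either way. A call with a gripper value outside its range is refused whole. The fingers move at their own pace and stop on an object; "grip_force" is the grip in N (left out, the last holds). Time passes only in rows, so rows that do not move let the fingers close. It gives the time, the measured TCP pose, the force, the opening and the grip force at its end, in the units of the state.
- env.get_state(): the state, without advancing time (a new reading comes with each control period).
- env.read_camera(name): name is "scene" or "top" or "wrist"; returns the picture (400x640x3 uint8, red, green, blue); there is no depth.
- env.get_calibration(name): a dict with "vertical_fov" (degrees; the focal length in pixels is half the picture's height over the tangent of half this angle, whatever the lens; pixels are square), "cx", "cy" (the principal point, pixels), "k1" (the pictures are not rectified: a ray, as slopes to the right and down, at radius r is drawn at 1 + k1 r^2 times it, then the intrinsics apply), "rvec" (rotation vector, rad) and "tvec" (3), from world to camera coordinates, as OpenCV has them; the wrist camera has in their place "tool_from_camera" (4x4, takes a point from camera to tool coordinates, whose origin is the TCP and whose axes are the flange's). Camera axes: x right, y down, z forward; pixel columns grow to the right and rows downward; lengths in m; the calibration is good to about 2 mm. A picture is of the moment at which its call begins: read the wrist's pose just before it. get_calibration takes no time and is no camera call.
- env.hand_in(): hands the job in; it is judged then, once.
The state is a dict: "clock": time; "joint_pos": joint angles; "qvel": joint speeds; "tau": joint torques, N m; "tcp_pos": TCP position; "orientation": TCP orientation; "wrist_force": force on the tool from outside, world axes, zero at the start; "ft_torque": the same for the moment, N m; "finger_gap": finger opening in m; "grip_force": force on a finger pad.
Only numpy, scipy, OpenCV 4.12 (cv2) and the standard library are available. Lean on these libraries where they do the work, as an engineer would, in place of code of your own. Each camera call takes 0.05 s, during which the arm holds its last target. There are 200 camera calls.

## Working session

There is one attempt and no reset: what is moved stays moved. The work goes in short steps, Python scripts to look and compute and a tool call to move; the robot and the scene stay as the last step left them, time stands still between calls to the robot, and variables do not carry over. Pictures are saved under pics/ and viewed, at most 10 in all, crops included, and the job is handed in when it is done.

Besides the shell and the picture viewer there is one more tool, called as name(argument=value, ...), one argument or row to a line, values as JSON. servo_tool: Moves the arm, as the interface text tells. Its arguments: {"type":"object","properties":{"increments":{"type":"array"},"grip_force":{"type":"number"}},"required":["increments"]}

```bash
mkdir -p pics
cat > h.py <<'E'
import numpy as np, cv2
from workcell import env
from scipy.spatial.transform import Rotation as R
def cam(name, st=None):
    c=env.get_calibration(name); f=200/np.tan(np.radians(c["vertical_fov"])/2)
    if name=="wrist":
        st=st or env.get_state(); q=st["orientation"]
        T=np.eye(4); T[:3,:3]=R.from_quat([q[1],q[2],q[3],q[0]]).as_matrix(); T[:3,3]=st["tcp_pos"]
        M=T@np.array(c["tool_from_camera"]); Rw=M[:3,:3]; o=M[:3,3]
    else:
        Rc=R.from_rotvec(c["rvec"]).as_matrix(); Rw=Rc.T; o=-Rc.T@np.array(c["tvec"])
    return dict(f=f,cx=c["cx"],cy=c["cy"],k=c["k1"],R=Rw,o=o)
def ray(C,u,v):
    d=np.array([(u-C["cx"])/C["f"],(v-C["cy"])/C["f"]]); s=d.copy()
    for _ in range(20): s=d/(1+C["k"]*(s@s))
    return C["R"]@np.array([s[0],s[1],1.])
def onz(C,u,v,z):
    r=ray(C,u,v); return C["o"]+r*(z-C["o"][2])/r[2]
def proj(C,p):
    q=C["R"].T@(np.array(p)-C["o"]); s=q[:2]/q[2]; s=s*(1+C["k"]*(s@s)); return s*C["f"]+[C["cx"],C["cy"]]
def tri(C1,p1,C2,p2):
    A=[];b=[]
    a=ray(C1,*p1);c=ray(C2,*p2)
    t=np.linalg.lstsq(np.stack([a,-c],1),C2["o"]-C1["o"],rcond=None)[0]
    return (C1["o"]+a*t[0]+C2["o"]+c*t[1])/2
def shot(name,fn):
    st=env.get_state(); im=env.read_camera(name); cv2.imwrite("pics/"+fn,im[:,:,::-1]); return im,cam(name,st)
E
python3 - <<'E'
from h import *
for n in("scene","top","wrist"):
    im,C=shot(n,n+"0.png"); print(n,C["o"].round(3),C["R"].round(2).tolist(),round(C["f"]))
s=env.get_state();print(s["tcp_pos"],s["orientation"],s["wrist_force"])
a=[cv2.imread(f"pics/{n}0.png") for n in("top","scene")]
cv2.imwrite("pics/both.png",cv2.resize(np.vstack(a),(480,600)))
E
```

```text
scene [ 0.978 -0.427  0.756] [[0.72, 0.52, -0.45], [0.69, -0.54, 0.48], [0.0, -0.66, -0.75]] 381
top [ 0.541 -0.052  1.053] [[0.01, -1.0, 0.04], [-1.0, -0.01, 0.02], [-0.02, -0.04, -1.0]] 371
wrist [0.156 0.56  0.373] [[0.4, 0.87, 0.3], [0.91, -0.38, -0.13], [-0.0, 0.32, -0.95]] 329
[0.2325758  0.52544068 0.23058458] [-2.53937036e-04  2.06902495e-01  9.78361304e-01 -6.72279331e-04] [ 0.06011403  0.71755263 -0.36812282]
```

View pics/top0.png

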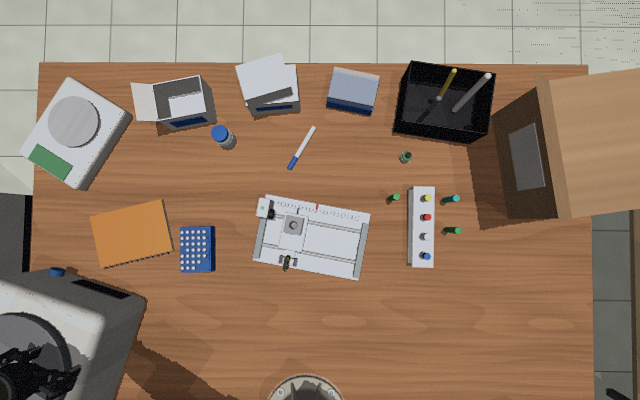

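View pics/scene0.png

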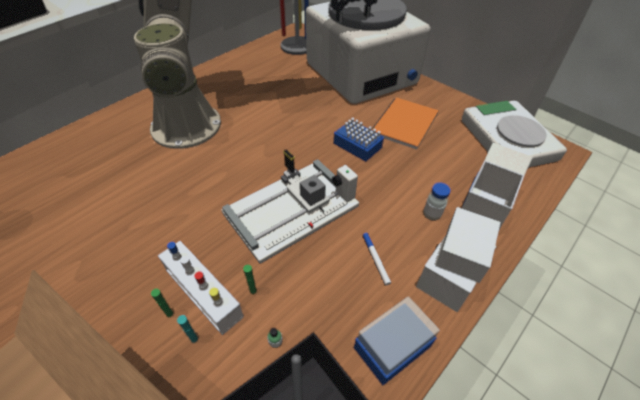

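Top view shows the reader at about (312,237), yawed about -10°, with its head at the left (+y). The red mark is at (317,207), nest (293,225), paddle (287,262). The rack is at the right with yellow, red, white and blue caps at (427,198/217/237/256), and there are green look-alikes around it. The scene view agrees.

```bash
cat > m.py <<'E'
from h import *
def blobs(im,lo,hi,box,minA=3):
    h=cv2.cvtColor(im,cv2.COLOR_RGB2HSV); m=cv2.inRange(h,lo,hi)
    if lo[0]<3: m|=cv2.inRange(h,(172,lo[1],lo[2]),(180,255,255))
    k=np.zeros_like(m); x0,y0,x1,y1=box; k[y0:y1,x0:x1]=m[y0:y1,x0:x1]
    n,_,s,c=cv2.connectedComponentsWithStats(k)
    return [(c[i].round(1).tolist(),s[i].tolist()) for i in range(1,n) if s[i][4]>=minA]
E
python3 - <<'E'
from m import *
T=cam("top");S=cam("scene");t=cv2.imread("pics/top0.png")[:,:,::-1].copy();s=cv2.imread("pics/scene0.png")[:,:,::-1].copy()
for n,lo,hi in(("red",(0,120,90),(8,255,255)),("yel",(22,120,90),(34,255,255)),("blue",(100,130,70),(125,255,255))):
    print(n,"top",blobs(t,lo,hi,(250,180,470,285)),"scene",blobs(s,lo,hi,(150,140,380,335)))
for nm,u,v,z in(("red",427,217,.108),("yel",428,198,.108),("blue",427,256,.108),("mark",317,207,.026),("nest",293,225,.088),("pad",287.5,257,.115),("rc+y",268,195,.018),("rc-y",370,213,.018)):
    print(nm,onz(T,u,v,z).round(3))
for w,(x0,y0,x1,y1),src in(("a",(240,180,400,300),t),):
    cv2.imwrite("pics/topcrop.png",cv2.resize(src[y0:y1,x0:x1],None,fx=5,fy=5,interpolation=2)[:,:,::-1])
E
```

```text
red top [([316.5, 205.5], [316, 203, 2, 6, 8]), ([427.0, 216.6], [424, 214, 7, 6, 36])] scene [([310.2, 224.1], [309, 223, 3, 4, 9]), ([198.5, 275.5], [195, 272, 8, 8, 52])]
yel top [([426.7, 196.6], [424, 195, 7, 6, 16])] scene [([213.6, 292.4], [210, 289, 8, 8, 52])]
blue top [([426.2, 255.8], [423, 253, 7, 6, 33])] scene [([363.9, 144.7], [345, 140, 35, 12, 174]), ([367.2, 239.5], [364, 234, 8, 12, 50]), ([171.1, 245.7], [168, 243, 7, 7, 38])]
red [ 0.553 -0.307  0.108]
yel [ 0.602 -0.31   0.108]
blue [ 0.455 -0.307  0.108]
mark [ 0.579 -0.026  0.026]
nest [0.529 0.035 0.088]
pad [0.448 0.045 0.115]
rc+y [0.611 0.113 0.018]
rc-y [ 0.564 -0.173  0.018]
```

View pics/topcrop.png

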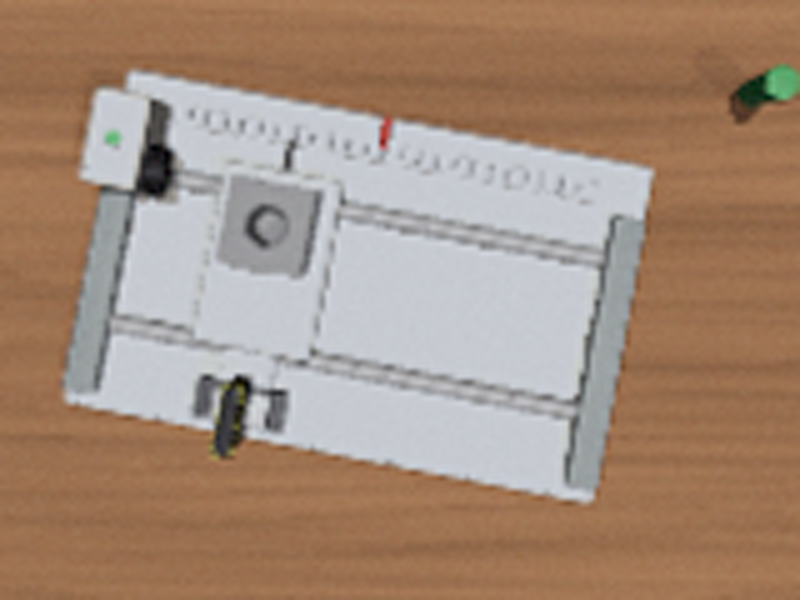

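Run:
```python
from h import *
T=cam("top"); g=lambda u,v,z: onz(T,240+u/5,180+v/5,z)[:2]
a,b=g(132,72,.018),g(652,170,.018); d=a-b; print("yaw",np.degrees(np.arctan2(-d[0],d[1])),np.linalg.norm(d))
yaw=np.arctan2(-d[0],d[1]); ex=np.array([np.cos(yaw),np.sin(yaw)]);ey=np.array([-ex[1],ex[0]])
c=[g(132,72,.018),g(652,170,.018),g(594,500,.018),g(66,404,.018)];O=np.mean(c,0);print("O",O,[np.round([(p-O)@ex,(p-O)@ey],3) for p in c])
for n,u,v,z in(("mark",385,132,.026),("ptr",290,148,.026),("nest",267,224,.088),("pad",232,415,.115)):
    p=g(u,v,z); print(n,p.round(4),np.round([(p-O)@ex,(p-O)@ey],4))
s=env.get_state();tx=R.from_quat(np.roll(s["orientation"],-1)).as_matrix();print(tx.round(3))
p=g(232,415,.115);tgt=np.r_[p+.04*ey,.23];print("tgt",tgt,"tool shift",(tx.T@(tgt-s["tcp_pos"])*1000).round())
```

```text
yaw -10.014361333238556 0.29606736479565415
O [ 0.49459681 -0.01261324] [array([0.094, 0.148]), array([ 0.094, -0.148]), array([-0.092, -0.149]), array([-0.095,  0.149])]
mark [ 0.5802 -0.0255] [0.0866 0.0022]
ptr [0.5707 0.0271] [0.0681 0.0523]
nest [0.5292 0.0337] [0.026  0.0517]
pad [0.4331 0.0475] [-0.071   0.0486]
[[-0.914  0.405 -0.001]
 [ 0.405  0.914 -0.001]
 [ 0.    -0.001 -1.   ]]
tgt [0.44007706 0.08693852 0.23      ] tool shift [-367. -317.    1.]
```

servo_tool(
  increments=[
    {"grip": 1,"x": -15,"y": -13},
    {"grip": 1,"x": -30,"y": -26},
    {"grip": 1,"x": -30,"y": -26},
    {"grip": 1,"x": -30,"y": -26},
    {"grip": 1,"x": -30,"y": -26},
  ],
  grip_force=60,
)

```text
invalid input at $.increments[0]: expected keys grip, x, y, z, roll
```

servo_tool(
  increments=[
    {"grip": 1,"x": -30,"y": -26},
    {"grip": 1,"x": -30,"y": -26},
    {"grip": 1,"x": -30,"y": -26},
    {"grip": 1,"x": -30,"y": -26},
    {"grip": 1,"x": -30,"y": -26},
  ],
)

```text
invalid input at $.increments[0]: expected keys grip, x, y, z, roll
```

servo_tool(
  increments=[
    {"grip": 1,"x": -30,"y": -26},
    {"grip": 1,"x": -30,"y": -26},
    {"grip": 1,"x": -22,"y": -18,"roll": -7},
    {"grip": 1,"roll": -7},
    {"grip": 1,"roll": 0},
  ],
)

```text
invalid input at $.increments[0]: expected keys grip, x, y, z, roll
```

Run:
```python
from h import *
im,C=shot("wrist","w1.png"); s=env.get_state(); print(s["clock"],s["tcp_pos"],s["orientation"],s["finger_gap"],s["wrist_force"]); print(C["o"])
for p in((.5802,-.0255,.026),(.5707,.0271,.026),(.5292,.0337,.088),(.4331,.0475,.115)): print(proj(C,p).round())
```

```text
0.2 [0.23264848 0.52551273 0.23074583] [-1.84129457e-04  2.06909649e-01  9.78359899e-01 -5.20002163e-04] 0.08551581579202247 [-0.04143088  0.00083592 -0.65195391]
[0.15559458 0.55985095 0.37280455]
[106. 477.]
[127. 467.]
[ 92. 494.]
[ 41. 472.]
```

View pics/w1.png

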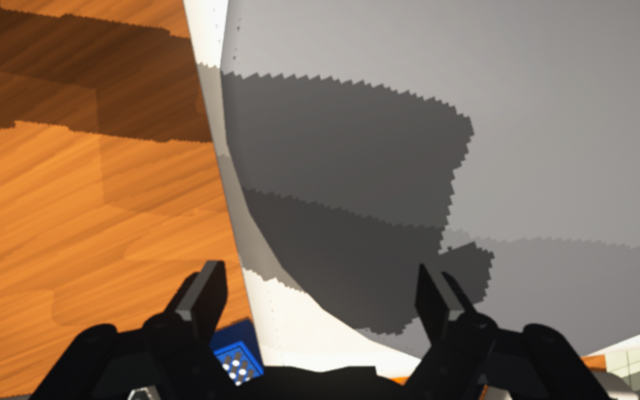

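The start view shows only the centrifuge under the gripper. I'll resend the move with full rows.

servo_tool(
  increments=[
    {"grip": 1,"x": -15,"y": -13,"z": 0,"roll": 0},
    {"grip": 1,"x": -30,"y": -26,"z": 0,"roll": 0},
    {"grip": 1,"x": -30,"y": -26,"z": 0,"roll": 0},
    {"grip": 1,"x": -30,"y": -26,"z": 0,"roll": 0},
    {"grip": 1,"x": -30,"y": -26,"z": 0,"roll": 0},
  ],
  grip_force=60,
)

```text
clock: 0.62
tcp_pos: [0.309, 0.3626, 0.2311]
orientation: [-0.0, 0.206, 0.978, -0.0]
wrist_force: [1.2, 0.4, 1.1]
finger_gap: 0.0258
grip_force: 0.0
```

servo_tool(
  increments=[
    {"grip": 1,"x": -30,"y": -26,"z": 0,"roll": 0},
    {"grip": 1,"x": -30,"y": -26,"z": 0,"roll": 0},
    {"grip": 1,"x": -30,"y": -26,"z": 0,"roll": 0},
    {"grip": 1,"x": -30,"y": -26,"z": 0,"roll": 0},
    {"grip": 1,"x": -30,"y": -26,"z": 0,"roll": 0},
  ],
)

```text
clock: 1.03
tcp_pos: [0.3937, 0.1828, 0.2314]
orientation: [0.0, 0.207, 0.978, 0.0]
wrist_force: [0.9, 0.6, -0.4]
finger_gap: -0.0
grip_force: 0.0
```

servo_tool(
  increments=[
    {"grip": 1,"x": -30,"y": -26,"z": 0,"roll": 0},
    {"grip": 1,"x": -30,"y": -26,"z": 0,"roll": 0},
    {"grip": 1,"x": -22,"y": -18,"z": 0,"roll": -7},
    {"grip": 1,"x": 0,"y": 0,"z": 0,"roll": -7},
    {"grip": 1,"x": 0,"y": 0,"z": 0,"roll": 0},
  ],
)

```text
clock: 1.45
tcp_pos: [0.4406, 0.0857, 0.2311]
orientation: [-0.0, 0.087, 0.996, 0.0]
wrist_force: [-0.1, -0.0, -0.6]
finger_gap: -0.0004
grip_force: 0.0
```

Run:
```python
from h import *
im,C=shot("wrist","w2.png"); s=env.get_state(); print(s["clock"],s["tcp_pos"],s["orientation"],s["finger_gap"],s["wrist_force"]); print(C["o"])
for p in((.5802,-.0255,.026),(.5707,.0271,.026),(.5292,.0337,.088),(.4331,.0475,.115)): print(proj(C,p).round())
```

```text
1.5 [0.44002782 0.08664148 0.23107032] [-3.64867518e-04  8.83535449e-02  9.96089106e-01  1.05191277e-04] 3.4089150623303515e-05 [-0.43765094  0.59388903 -0.6300337 ]
[0.35764384 0.10042121 0.37328452]
[251. 288.]
[290. 275.]
[283. 273.]
[272. 190.]
```

View pics/w2.png

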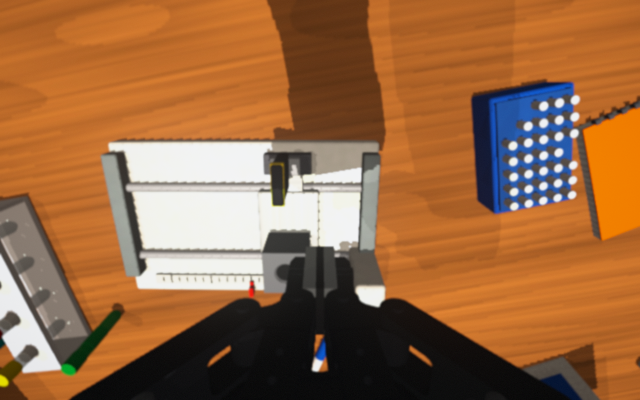

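The wrist view is aligned with the reader (image right = +y, down = +x). It shows the paddle top at about (278,182) and the mark at (252,288); the pointer and nest mouth are partly hidden by the fingers.

Run:
```python
from m import *
st=env.get_state(); C=cam("wrist",st); im=cv2.imread("pics/w2.png")[:,:,::-1].copy()
print(blobs(im,(0,120,80),(8,255,255),(230,260,270,310)),blobs(im,(20,110,70),(36,255,255),(260,145,300,215)))
for n,q in dict(pmid=(278,182),tl=(272,160),br=(285,205)).items(): print(n,onz(C,*q,.115).round(4))
c=[onz(C,*q,.018)[:2] for q in((109,143),(380,143))]; d=c[1]-c[0]; print(np.degrees(np.arctan2(-d[0],d[1])),np.linalg.norm(d))
Q=R.from_quat(np.roll(st["orientation"],-1)).as_matrix(); print(np.degrees(np.arctan2(Q[0,1],Q[1,1])))
p=onz(C,278,182,.115); print("tool shift to paddle",(Q.T@(p-st["tcp_pos"])*1000).round(1)); p=onz(C,252,289,.026);print(p)
```

```text
[([251.1, 290.1], [248, 281, 7, 18, 82])] [([280.8, 176.4], [270, 162, 16, 44, 151]), ([271.4, 190.2], [271, 189, 2, 3, 5]), ([274.9, 204.8], [272, 204, 8, 2, 10])]
pmid [0.4268 0.0547 0.115 ]
tl [0.408  0.0539 0.115 ]
br [0.4476 0.0561 0.115 ]
-10.305454727813615 0.2974774190458988
10.137793428586438
tool shift to paddle [  7.3 -33.8 116.1]
[ 0.58067701 -0.02354249  0.026     ]
```

servo_tool(
  increments=[
    {"grip": 1,"x": 7,"y": 3,"z": 15,"roll": 0},
    {"grip": 1,"x": 0,"y": 0,"z": 35,"roll": 0},
    {"grip": 1,"x": 0,"y": 0,"z": 40,"roll": 0},
    {"grip": 1,"x": 0,"y": 0,"z": 36,"roll": 0},
    {"grip": 1,"x": 0,"y": 0,"z": 20,"roll": 0},
  ],
)

```text
clock: 1.92
tcp_pos: [0.4306, 0.0926, 0.0819]
orientation: [-0.002, 0.087, 0.996, -0.0]
wrist_force: [-0.5, 0.5, 0.0]
finger_gap: 0.0002
grip_force: 0.0
```

servo_tool(
  increments=[
    {"grip": 1,"x": 0,"y": -3,"z": 0,"roll": 0},
    {"grip": 1,"x": 0,"y": -4,"z": 0,"roll": 0},
    {"grip": 1,"x": 0,"y": -3,"z": 0,"roll": 0},
    {"grip": 1,"x": 0,"y": -1,"z": 0,"roll": 0},
    {"grip": 1,"x": 0,"y": 0,"z": 0,"roll": 0},
  ],
)

```text
clock: 2.33
tcp_pos: [0.4333, 0.0805, 0.0871]
orientation: [0.002, 0.087, 0.996, 0.0]
wrist_force: [0.1, 0.6, 1.0]
finger_gap: 0.0001
grip_force: 0.0
```

servo_tool(
  increments=[
    {"grip": 1,"x": 0,"y": -0.8,"z": 0,"roll": 0},
    {"grip": 1,"x": 0,"y": -0.8,"z": 0,"roll": 0},
    {"grip": 1,"x": 0,"y": -0.4,"z": 0,"roll": 0},
  ],
)

```text
clock: 2.58
tcp_pos: [0.4318, 0.0786, 0.0858]
orientation: [0.001, 0.086, 0.996, 0.0]
wrist_force: [0.1, -0.2, -0.0]
finger_gap: -0.0001
grip_force: 0.0
```

servo_tool(
  increments=[
    {"grip": 1,"x": 0,"y": -0.8,"z": 0,"roll": 0},
    {"grip": 1,"x": 0,"y": -0.8,"z": 0,"roll": 0},
    {"grip": 1,"x": 0,"y": -0.4,"z": 0,"roll": 0},
  ],
)

```text
clock: 2.83
tcp_pos: [0.4311, 0.0767, 0.0853]
orientation: [-0.0, 0.086, 0.996, 0.0]
wrist_force: [0.5, 0.9, 0.2]
finger_gap: -0.0001
grip_force: 0.0
```

servo_tool(
  increments=[
    {"grip": 1,"x": 0,"y": -0.8,"z": 0,"roll": 0},
    {"grip": 1,"x": 0,"y": -0.8,"z": 0,"roll": 0},
    {"grip": 1,"x": 0,"y": -0.4,"z": 0,"roll": 0},
  ],
)

```text
clock: 3.08
tcp_pos: [0.4307, 0.0747, 0.0852]
orientation: [-0.0, 0.086, 0.996, 0.0]
wrist_force: [-0.0, -0.8, -0.4]
finger_gap: 0.0002
grip_force: 0.0
```

servo_tool(
  increments=[
    {"grip": 1,"x": 0,"y": -1,"z": 0,"roll": 0},
    {"grip": 1,"x": 0,"y": -1,"z": 0,"roll": 0},
    {"grip": 1,"x": 0,"y": -1,"z": 0,"roll": 0},
  ],
)

```text
clock: 3.33
tcp_pos: [0.4302, 0.0717, 0.0853]
orientation: [0.0, 0.086, 0.996, 0.0]
wrist_force: [-0.3, -0.6, 0.1]
finger_gap: -0.0004
grip_force: 0.0
```

servo_tool(
  increments=[
    {"grip": 1,"x": 0,"y": -1,"z": 0,"roll": 0},
    {"grip": 1,"x": 0,"y": -1,"z": 0,"roll": 0},
    {"grip": 1,"x": 0,"y": -1,"z": 0,"roll": 0},
  ],
)

```text
clock: 3.58
tcp_pos: [0.4297, 0.069, 0.0853]
orientation: [0.0, 0.086, 0.996, 0.0]
wrist_force: [-0.2, 1.0, -0.6]
finger_gap: -0.0002
grip_force: 0.5
```

servo_tool(
  increments=[
    {"grip": 1,"x": 0,"y": -1,"z": 0,"roll": 0},
    {"grip": 1,"x": 0,"y": -1,"z": 0,"roll": 0},
    {"grip": 1,"x": 0,"y": -1,"z": 0,"roll": 0},
  ],
)

```text
clock: 3.83
tcp_pos: [0.4294, 0.0666, 0.0853]
orientation: [0.0, 0.086, 0.996, 0.001]
wrist_force: [0.1, 5.8, 0.3]
finger_gap: -0.0001
grip_force: 2.8
```

servo_tool(
  increments=[
    {"grip": 1,"x": 0,"y": -1,"z": 0,"roll": 0},
    {"grip": 1,"x": 0,"y": -1,"z": 0,"roll": 0},
    {"grip": 1,"x": 0,"y": -1,"z": 0,"roll": 0},
  ],
)

```text
clock: 4.08
tcp_pos: [0.4288, 0.0638, 0.0853]
orientation: [0.0, 0.086, 0.996, 0.001]
wrist_force: [-0.1, 4.6, 0.2]
finger_gap: -0.0002
grip_force: 2.6
```

servo_tool(
  increments=[
    {"grip": 1,"x": 0,"y": -1,"z": 0,"roll": 0},
    {"grip": 1,"x": 0,"y": -1,"z": 0,"roll": 0},
    {"grip": 1,"x": 0,"y": -1,"z": 0,"roll": 0},
  ],
)

```text
clock: 4.33
tcp_pos: [0.4283, 0.0608, 0.0854]
orientation: [0.0, 0.086, 0.996, 0.001]
wrist_force: [1.1, 5.9, -0.4]
finger_gap: -0.0001
grip_force: 2.6
```

servo_tool(
  increments=[
    {"grip": 1,"x": 0,"y": -1,"z": 0,"roll": 0},
    {"grip": 1,"x": 0,"y": -1,"z": 0,"roll": 0},
    {"grip": 1,"x": 0,"y": -1,"z": 0,"roll": 0},
  ],
)

```text
clock: 4.58
tcp_pos: [0.4278, 0.0578, 0.0853]
orientation: [0.0, 0.086, 0.996, 0.001]
wrist_force: [0.8, 5.4, 0.1]
finger_gap: 0.0001
grip_force: 2.6
```

servo_tool(
  increments=[
    {"grip": 1,"x": 0,"y": -1.3,"z": 0,"roll": 0},
    {"grip": 1,"x": 0,"y": -1.6,"z": 0,"roll": 0},
    {"grip": 1,"x": 0,"y": -2,"z": 0,"roll": 0},
    {"grip": 1,"x": 0,"y": -2.3,"z": 0,"roll": 0},
    {"grip": 1,"x": 0,"y": -2.6,"z": 0,"roll": 0},
  ],
)

```text
clock: 5.0
tcp_pos: [0.4261, 0.0483, 0.0853]
orientation: [0.0, 0.086, 0.996, 0.001]
wrist_force: [1.1, 6.1, -0.5]
finger_gap: -0.0001
grip_force: 2.9
```

servo_tool(
  increments=[
    {"grip": 1,"x": 0,"y": -3,"z": 0,"roll": 0},
    {"grip": 1,"x": 0,"y": -3,"z": 0,"roll": 0},
    {"grip": 1,"x": 0,"y": -3,"z": 0,"roll": 0},
    {"grip": 1,"x": 0,"y": -3,"z": 0,"roll": 0},
    {"grip": 1,"x": 0,"y": -3,"z": 0,"roll": 0},
  ],
)

```text
clock: 5.42
tcp_pos: [0.4235, 0.0335, 0.0853]
orientation: [0.0, 0.086, 0.996, 0.001]
wrist_force: [0.6, 6.7, 0.7]
finger_gap: 0.0001
grip_force: 3.0
```

servo_tool(
  increments=[
    {"grip": 1,"x": 0,"y": -3,"z": 0,"roll": 0},
    {"grip": 1,"x": 0,"y": -3,"z": 0,"roll": 0},
    {"grip": 1,"x": 0,"y": -3,"z": 0,"roll": 0},
    {"grip": 1,"x": 0,"y": -3,"z": 0,"roll": 0},
    {"grip": 1,"x": 0,"y": -3,"z": 0,"roll": 0},
  ],
)

```text
clock: 5.83
tcp_pos: [0.4208, 0.0187, 0.0853]
orientation: [0.0, 0.086, 0.996, 0.001]
wrist_force: [0.4, 5.8, 0.9]
finger_gap: 0.0001
grip_force: 3.0
```

servo_tool(
  increments=[
    {"grip": 1,"x": 0,"y": -3,"z": 0,"roll": 0},
    {"grip": 1,"x": 0,"y": -3,"z": 0,"roll": 0},
    {"grip": 1,"x": 0,"y": -3,"z": 0,"roll": 0},
    {"grip": 1,"x": 0,"y": -2.5,"z": 0,"roll": 0},
    {"grip": 1,"x": 0,"y": -2,"z": 0,"roll": 0},
  ],
)

```text
clock: 6.25
tcp_pos: [0.4185, 0.0053, 0.0853]
orientation: [0.0, 0.086, 0.996, 0.001]
wrist_force: [1.2, 5.3, 0.9]
finger_gap: 0.0001
grip_force: 2.8
```

servo_tool(
  increments=[
    {"grip": 1,"x": 0,"y": -1.5,"z": 0,"roll": 0},
    {"grip": 1,"x": 0,"y": -1.2,"z": 0,"roll": 0},
    {"grip": 1,"x": 0,"y": -0.8,"z": 0,"roll": 0},
  ],
)

```text
clock: 6.5
tcp_pos: [0.4178, 0.0018, 0.0853]
orientation: [-0.0, 0.086, 0.996, 0.001]
wrist_force: [-0.0, 5.7, 1.0]
finger_gap: -0.0002
grip_force: 2.6
```

Run:
```python
from h import *
im,C=shot("wrist","w3.png"); s=env.get_state(); print(s["clock"],s["tcp_pos"],s["wrist_force"])
im2,T=shot("top","t3.png"); c=cv2.resize(im2[180:280,240:400],None,fx=4,fy=4,interpolation=2)[:,:,::-1]
cv2.imwrite("pics/v3.png",np.vstack([im[:200,:640,::-1],c]) if 0 else np.vstack([cv2.resize(im[100:400,:,::-1],(640,300)) if 0 else im[200:400,:,::-1],c]))
```

```text
6.55 [0.41781049 0.00168501 0.08531609] [0.46542712 4.20159727 1.35576036]
```

View pics/v3.png

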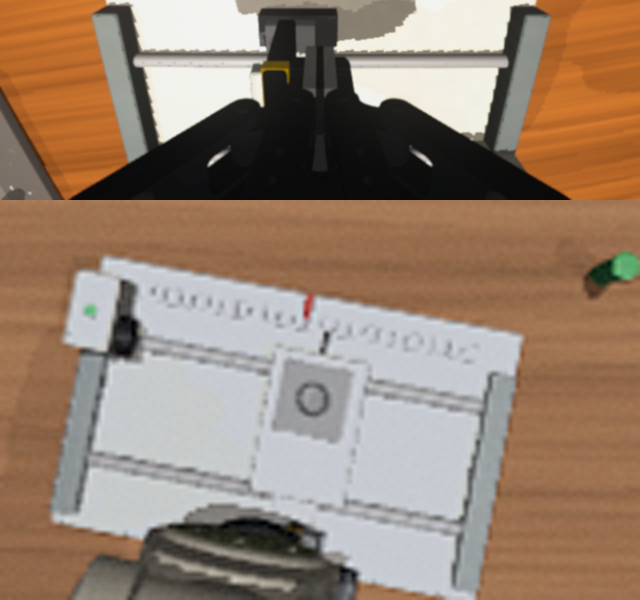

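The top view shows the pointer now about 16 mm behind the mark (crop (325,135) against (308,103)). I'll compute that and test the stiffness with a small back-off.

Run:
```python
from h import *
T=cam("top");e=np.array([.1755,.9845])
for n,q in dict(mark=(317,205.75),ptr=(321.25,213.75)).items(): p=onz(T,*q,.026)[:2];print(n,p,p@e)
```

```text
mark [ 0.5820356  -0.02552624] 0.07701666074724972
ptr [ 0.55998795 -0.03758733] 0.061273157757168406
```

servo_tool(
  increments=[
    {"grip": 1,"x": 0,"y": 0.4,"z": 0,"roll": 0},
    {"grip": 1,"x": 0,"y": 0,"z": 0,"roll": 0},
  ],
)

```text
clock: 6.77
tcp_pos: [0.4179, 0.0018, 0.0853]
orientation: [-0.0, 0.086, 0.996, 0.0]
wrist_force: [-1.2, 4.1, 0.6]
finger_gap: -0.0002
grip_force: 2.1
```

servo_tool(
  increments=[
    {"grip": 1,"x": 0,"y": -0.4,"z": 0,"roll": 0},
    {"grip": 1,"x": 0,"y": 0,"z": 0,"roll": 0},
  ],
)

```text
clock: 6.93
tcp_pos: [0.4178, 0.0013, 0.0853]
orientation: [-0.0, 0.086, 0.996, 0.0]
wrist_force: [0.5, 4.8, 1.2]
finger_gap: -0.0001
grip_force: 2.5
```

servo_tool(
  increments=[
    {"grip": 1,"x": 0,"y": 0.4,"z": 0,"roll": 0},
    {"grip": 1,"x": 0,"y": 0,"z": 0,"roll": 0},
  ],
)

```text
clock: 7.1
tcp_pos: [0.4179, 0.0015, 0.0853]
orientation: [-0.0, 0.086, 0.996, -0.0]
wrist_force: [-0.8, 4.0, 1.7]
finger_gap: 0.0005
grip_force: 2.1
```

servo_tool(
  increments=[
    {"grip": 1,"x": 0,"y": -0.4,"z": 0,"roll": 0},
    {"grip": 1,"x": 0,"y": 0,"z": 0,"roll": 0},
  ],
)

```text
clock: 7.27
tcp_pos: [0.4178, 0.0012, 0.0853]
orientation: [-0.0, 0.086, 0.996, 0.0]
wrist_force: [-0.5, 5.2, 1.4]
finger_gap: 0.0002
grip_force: 2.4
```

servo_tool(
  increments=[
    {"grip": 1,"x": 0,"y": -1,"z": 0,"roll": 0},
    {"grip": 1,"x": 0,"y": -1.5,"z": 0,"roll": 0},
    {"grip": 1,"x": 0,"y": -2,"z": 0,"roll": 0},
    {"grip": 1,"x": 0,"y": -2.5,"z": 0,"roll": 0},
    {"grip": 1,"x": 0,"y": -2.5,"z": 0,"roll": 0},
  ],
)

```text
clock: 7.68
tcp_pos: [0.4162, -0.008, 0.0853]
orientation: [-0.0, 0.086, 0.996, 0.0]
wrist_force: [0.8, 6.7, 2.2]
finger_gap: -0.0002
grip_force: 2.9
```

servo_tool(
  increments=[
    {"grip": 1,"x": 0,"y": -2.5,"z": 0,"roll": 0},
    {"grip": 1,"x": 0,"y": -2.5,"z": 0,"roll": 0},
    {"grip": 1,"x": 0,"y": -2.5,"z": 0,"roll": 0},
    {"grip": 1,"x": 0,"y": -1.5,"z": 0,"roll": 0},
    {"grip": 1,"x": 0,"y": -0.5,"z": 0,"roll": 0},
  ],
)

```text
clock: 8.1
tcp_pos: [0.4145, -0.0177, 0.0853]
orientation: [-0.0, 0.086, 0.996, 0.0]
wrist_force: [0.0, 5.6, 3.0]
finger_gap: 0.0003
grip_force: 2.6
```

servo_tool(
  increments=[
    {"grip": 1,"x": 0,"y": -0.5,"z": 0,"roll": 0},
    {"grip": 1,"x": 0,"y": -0.5,"z": 0,"roll": 0},
    {"grip": 1,"x": 0,"y": -0.5,"z": 0,"roll": 0},
    {"grip": 1,"x": 0,"y": -0.5,"z": 0,"roll": 0},
    {"grip": 1,"x": 0,"y": 0,"z": 0,"roll": 0},
  ],
)

```text
clock: 8.52
tcp_pos: [0.4142, -0.0195, 0.0853]
orientation: [-0.0, 0.086, 0.996, 0.0]
wrist_force: [0.1, 4.3, 1.5]
finger_gap: 0.0001
grip_force: 2.4
```

servo_tool(
  increments=[
    {"grip": 1,"x": 0,"y": -0.8,"z": 0,"roll": 0},
    {"grip": 1,"x": 0,"y": -0.8,"z": 0,"roll": 0},
    {"grip": 1,"x": 0,"y": -0.4,"z": 0,"roll": 0},
    {"grip": 1,"x": 0,"y": 0,"z": 0,"roll": 0},
  ],
)

```text
clock: 8.85
tcp_pos: [0.4138, -0.0215, 0.0853]
orientation: [-0.0, 0.086, 0.996, 0.0]
wrist_force: [-0.3, 4.2, 1.8]
finger_gap: -0.0
grip_force: 2.4
```

servo_tool(
  increments=[
    {"grip": 1,"x": 0,"y": -0.4,"z": 0,"roll": 0},
  ],
)

```text
clock: 8.93
tcp_pos: [0.4138, -0.0218, 0.0853]
orientation: [-0.0, 0.086, 0.996, 0.0]
wrist_force: [-0.0, 5.7, 2.3]
finger_gap: -0.0001
grip_force: 2.6
```

servo_tool(
  increments=[
    {"grip": 1,"x": 0,"y": -0.8,"z": 0,"roll": 0},
    {"grip": 1,"x": 0,"y": -0.8,"z": 0,"roll": 0},
    {"grip": 1,"x": 0,"y": -0.8,"z": 0,"roll": 0},
    {"grip": 1,"x": 0,"y": 0,"z": 0,"roll": 0},
  ],
)

```text
clock: 9.27
tcp_pos: [0.4133, -0.0243, 0.0853]
orientation: [-0.0, 0.086, 0.996, 0.0]
wrist_force: [-0.4, 4.1, 2.1]
finger_gap: 0.0
grip_force: 2.3
```

servo_tool(
  increments=[
    {"grip": 1,"x": 0,"y": -0.8,"z": 0,"roll": 0},
    {"grip": 1,"x": 0,"y": -0.8,"z": 0,"roll": 0},
    {"grip": 1,"x": 0,"y": -0.8,"z": 0,"roll": 0},
    {"grip": 1,"x": 0,"y": 0,"z": 0,"roll": 0},
  ],
)

```text
clock: 9.6
tcp_pos: [0.4129, -0.0267, 0.0853]
orientation: [-0.0, 0.086, 0.996, 0.0]
wrist_force: [-0.6, 5.3, 2.2]
finger_gap: 0.0
grip_force: 2.3
```

servo_tool(
  increments=[
    {"grip": 1,"x": 0,"y": -0.8,"z": 0,"roll": 0},
    {"grip": 1,"x": 0,"y": -0.8,"z": 0,"roll": 0},
    {"grip": 1,"x": 0,"y": -0.8,"z": 0,"roll": 0},
    {"grip": 1,"x": 0,"y": 0,"z": 0,"roll": 0},
  ],
)

```text
clock: 9.93
tcp_pos: [0.4125, -0.029, 0.0853]
orientation: [-0.0, 0.086, 0.996, 0.0]
wrist_force: [-0.5, 5.2, 1.9]
finger_gap: -0.0002
grip_force: 2.3
```

servo_tool(
  increments=[
    {"grip": 1,"x": 0,"y": -0.8,"z": 0,"roll": 0},
    {"grip": 1,"x": 0,"y": -0.8,"z": 0,"roll": 0},
    {"grip": 1,"x": 0,"y": -0.8,"z": 0,"roll": 0},
    {"grip": 1,"x": 0,"y": 0,"z": 0,"roll": 0},
  ],
)

```text
clock: 10.27
tcp_pos: [0.4121, -0.0314, 0.0852]
orientation: [-0.0, 0.086, 0.996, 0.0]
wrist_force: [-1.0, 5.8, 2.0]
finger_gap: 0.0002
grip_force: 2.3
```

servo_tool(
  increments=[
    {"grip": 1,"x": 0,"y": -0.8,"z": 0,"roll": 0},
    {"grip": 1,"x": 0,"y": -0.8,"z": 0,"roll": 0},
    {"grip": 1,"x": 0,"y": -0.8,"z": 0,"roll": 0},
    {"grip": 1,"x": 0,"y": 0,"z": 0,"roll": 0},
  ],
)

```text
clock: 10.6
tcp_pos: [0.4117, -0.0338, 0.0853]
orientation: [-0.0, 0.086, 0.996, 0.0]
wrist_force: [-1.6, 5.2, 1.9]
finger_gap: 0.0
grip_force: 2.3
```

servo_tool(
  increments=[
    {"grip": 1,"x": 0,"y": -0.8,"z": 0,"roll": 0},
    {"grip": 1,"x": 0,"y": -0.8,"z": 0,"roll": 0},
    {"grip": 1,"x": 0,"y": -0.8,"z": 0,"roll": 0},
    {"grip": 1,"x": 0,"y": 0,"z": 0,"roll": 0},
  ],
)

```text
clock: 10.93
tcp_pos: [0.4113, -0.0361, 0.0853]
orientation: [-0.0, 0.086, 0.996, 0.0]
wrist_force: [-0.5, 3.9, 1.9]
finger_gap: -0.0
grip_force: 2.3
```

servo_tool(
  increments=[
    {"grip": 1,"x": 0,"y": -0.8,"z": 0,"roll": 0},
    {"grip": 1,"x": 0,"y": -0.8,"z": 0,"roll": 0},
    {"grip": 1,"x": 0,"y": -0.8,"z": 0,"roll": 0},
    {"grip": 1,"x": 0,"y": 0,"z": 0,"roll": 0},
  ],
)

```text
clock: 11.27
tcp_pos: [0.4108, -0.0385, 0.0853]
orientation: [-0.0, 0.086, 0.996, 0.0]
wrist_force: [-0.5, 4.2, 2.2]
finger_gap: 0.0004
grip_force: 2.3
```

servo_tool(
  increments=[
    {"grip": 1,"x": 0,"y": -0.8,"z": 0,"roll": 0},
    {"grip": 1,"x": 0,"y": -0.8,"z": 0,"roll": 0},
    {"grip": 1,"x": 0,"y": -0.8,"z": 0,"roll": 0},
    {"grip": 1,"x": 0,"y": 0,"z": 0,"roll": 0},
  ],
)

```text
clock: 11.6
tcp_pos: [0.4104, -0.0408, 0.0853]
orientation: [-0.0, 0.086, 0.996, 0.0]
wrist_force: [-0.4, 4.6, 3.1]
finger_gap: -0.0001
grip_force: 2.3
```

servo_tool(
  increments=[
    {"grip": 1,"x": 0,"y": -0.8,"z": 0,"roll": 0},
    {"grip": 1,"x": 0,"y": -0.8,"z": 0,"roll": 0},
    {"grip": 1,"x": 0,"y": -0.8,"z": 0,"roll": 0},
    {"grip": 1,"x": 0,"y": 0,"z": 0,"roll": 0},
  ],
)

```text
clock: 11.93
tcp_pos: [0.41, -0.0432, 0.0853]
orientation: [-0.0, 0.086, 0.996, 0.0]
wrist_force: [-1.9, 4.3, 2.1]
finger_gap: -0.0002
grip_force: 2.3
```

servo_tool(
  increments=[
    {"grip": 1,"x": 0,"y": -0.8,"z": 0,"roll": 0},
    {"grip": 1,"x": 0,"y": -0.8,"z": 0,"roll": 0},
    {"grip": 1,"x": 0,"y": -0.8,"z": 0,"roll": 0},
    {"grip": 1,"x": 0,"y": 0,"z": 0,"roll": 0},
  ],
)

```text
clock: 12.27
tcp_pos: [0.4096, -0.0456, 0.0853]
orientation: [-0.0, 0.086, 0.996, 0.0]
wrist_force: [-1.3, 5.7, 2.2]
finger_gap: 0.0002
grip_force: 2.3
```

servo_tool(
  increments=[
    {"grip": 1,"x": 0,"y": -0.8,"z": 0,"roll": 0},
    {"grip": 1,"x": 0,"y": -0.8,"z": 0,"roll": 0},
    {"grip": 1,"x": 0,"y": -0.8,"z": 0,"roll": 0},
    {"grip": 1,"x": 0,"y": 0,"z": 0,"roll": 0},
  ],
)

```text
clock: 12.6
tcp_pos: [0.4092, -0.0479, 0.0852]
orientation: [-0.0, 0.086, 0.996, 0.0]
wrist_force: [-1.7, 4.6, 2.3]
finger_gap: 0.0002
grip_force: 2.3
```

servo_tool(
  increments=[
    {"grip": 1,"x": 0,"y": -0.8,"z": 0,"roll": 0},
    {"grip": 1,"x": 0,"y": -0.8,"z": 0,"roll": 0},
    {"grip": 1,"x": 0,"y": -0.8,"z": 0,"roll": 0},
    {"grip": 1,"x": 0,"y": 0,"z": 0,"roll": 0},
  ],
)

```text
clock: 12.93
tcp_pos: [0.4087, -0.0503, 0.0853]
orientation: [-0.0, 0.086, 0.996, 0.0]
wrist_force: [-0.4, 4.7, 2.9]
finger_gap: -0.0001
grip_force: 2.3
```

servo_tool(
  increments=[
    {"grip": 1,"x": 0,"y": -0.8,"z": 0,"roll": 0},
    {"grip": 1,"x": 0,"y": -0.8,"z": 0,"roll": 0},
    {"grip": 1,"x": 0,"y": -0.8,"z": 0,"roll": 0},
    {"grip": 1,"x": 0,"y": 0,"z": 0,"roll": 0},
  ],
)

```text
clock: 13.27
tcp_pos: [0.4084, -0.0525, 0.0853]
orientation: [-0.0, 0.086, 0.996, 0.0]
wrist_force: [0.0, 4.9, 3.3]
finger_gap: 0.0001
grip_force: 2.9
```

servo_tool(
  increments=[
    {"grip": 1,"x": 0,"y": -0.4,"z": 0,"roll": 0},
    {"grip": 1,"x": 0,"y": -0.4,"z": 0,"roll": 0},
    {"grip": 1,"x": 0,"y": 0,"z": 0,"roll": 0},
    {"grip": 1,"x": 0,"y": 0,"z": 0,"roll": 0},
  ],
)

```text
clock: 13.6
tcp_pos: [0.4083, -0.0528, 0.0853]
orientation: [-0.0, 0.086, 0.996, 0.001]
wrist_force: [-1.1, 7.7, 3.1]
finger_gap: -0.0003
grip_force: 3.7
```

servo_tool(
  increments=[
    {"grip": 1,"x": 0,"y": -0.4,"z": 0,"roll": 0},
    {"grip": 1,"x": 0,"y": -0.4,"z": 0,"roll": 0},
    {"grip": 1,"x": 0,"y": -0.4,"z": 0,"roll": 0},
    {"grip": 1,"x": 0,"y": 0,"z": 0,"roll": 0},
  ],
)

```text
clock: 13.93
tcp_pos: [0.4081, -0.0533, 0.0853]
orientation: [0.0, 0.086, 0.996, 0.002]
wrist_force: [0.2, 9.3, 4.8]
finger_gap: 0.0002
grip_force: 5.1
```

servo_tool(
  increments=[
    {"grip": 1,"x": 0,"y": 0,"z": 0,"roll": 0},
    {"grip": 1,"x": 0,"y": 0,"z": 0,"roll": 0},
  ],
)

```text
clock: 14.1
tcp_pos: [0.4081, -0.0533, 0.0853]
orientation: [0.0, 0.086, 0.996, 0.002]
wrist_force: [-0.1, 9.5, 3.5]
finger_gap: -0.0002
grip_force: 5.1
```

servo_tool(
  increments=[
    {"grip": 1,"x": 0,"y": -0.3,"z": 0,"roll": 0},
    {"grip": 1,"x": 0,"y": -0.2,"z": 0,"roll": 0},
    {"grip": 1,"x": 0,"y": 0,"z": 0,"roll": 0},
    {"grip": 1,"x": 0,"y": 0,"z": 0,"roll": 0},
  ],
)

```text
clock: 14.43
tcp_pos: [0.4081, -0.0536, 0.0853]
orientation: [0.0, 0.086, 0.996, 0.002]
wrist_force: [-0.1, 10.4, 4.7]
finger_gap: -0.0
grip_force: 5.6
```

servo_tool(
  increments=[
    {"grip": 1,"x": 0,"y": 0,"z": 0,"roll": 0},
    {"grip": 1,"x": 0,"y": 0,"z": 0,"roll": 0},
    {"grip": 1,"x": 0,"y": 0,"z": 0,"roll": 0},
  ],
)

```text
clock: 14.68
tcp_pos: [0.4081, -0.0536, 0.0853]
orientation: [0.0, 0.086, 0.996, 0.002]
wrist_force: [-0.1, 10.6, 3.9]
finger_gap: 0.0001
grip_force: 5.6
```

servo_tool(
  increments=[
    {"grip": 1,"x": 0,"y": 0,"z": 0,"roll": 0},
    {"grip": 1,"x": 0,"y": 0,"z": 0,"roll": 0},
  ],
)

```text
clock: 14.85
tcp_pos: [0.4081, -0.0536, 0.0853]
orientation: [0.0, 0.086, 0.996, 0.002]
wrist_force: [0.6, 11.0, 4.8]
finger_gap: 0.0003
grip_force: 5.6
```

servo_tool(
  increments=[
    {"grip": 1,"x": 0,"y": 1,"z": 0,"roll": 0},
    {"grip": 1,"x": 0,"y": 2,"z": 0,"roll": 0},
    {"grip": 1,"x": 0,"y": 5,"z": 0,"roll": 0},
    {"grip": 1,"x": 0,"y": 15,"z": -10,"roll": 0},
    {"grip": 1,"x": 0,"y": 15,"z": -30,"roll": 0},
  ],
)

```text
clock: 15.27
tcp_pos: [0.4121, -0.0178, 0.1225]
orientation: [-0.003, 0.087, 0.996, -0.001]
wrist_force: [1.0, 0.1, -0.7]
finger_gap: -0.0001
grip_force: 0.0
```

servo_tool(
  increments=[
    {"grip": 1,"x": 0,"y": 10,"z": -38,"roll": 0},
    {"grip": 1,"x": 0,"y": 0,"z": -40,"roll": 0},
    {"grip": 1,"x": 0,"y": 0,"z": -25,"roll": 0},
    {"grip": 0.4,"x": 0,"y": 0,"z": 0,"roll": 0},
    {"grip": 0.4,"x": 0,"y": 0,"z": 0,"roll": 0},
  ],
)

```text
clock: 15.68
tcp_pos: [0.418, -0.0087, 0.2299]
orientation: [0.002, 0.086, 0.996, -0.001]
wrist_force: [0.3, -0.2, -0.6]
finger_gap: 0.0232
grip_force: 0.0
```

Run:
```python
from h import *
im,C=shot("wrist","w4.png"); s=env.get_state(); np.savez("w4.npz",**C); print(s["clock"],s["tcp_pos"],s["orientation"],s["finger_gap"],s["wrist_force"])
im2,T=shot("top","t4.png")
```

```text
15.7333 [ 0.41687399 -0.00844008  0.22842204] [ 7.65175835e-04  8.63007935e-02  9.96268577e-01 -7.14503366e-04] 0.030604243671687698 [-0.2823824  -0.52912155 -0.48630976]
```

View pics/w4.png

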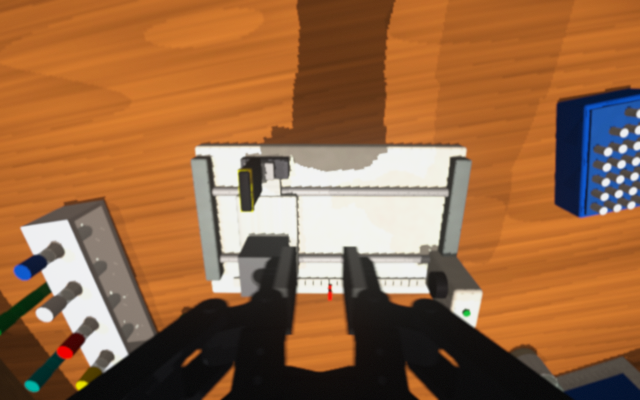

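The view shows the stage home: the paddle top is at (246,189) and the mark at (330,291). The nest is hidden by a finger, and the rack is at left with the red cap at about (70,346). Next I'll move near the red tube for a closer look.

servo_tool(
  increments=[
    {"grip": 0.4,"x": -13,"y": -16,"z": 0,"roll": 0},
    {"grip": 0.4,"x": -24,"y": -29,"z": 0,"roll": 0},
    {"grip": 0.4,"x": -27,"y": -34,"z": 0,"roll": 0},
    {"grip": 0.4,"x": -27,"y": -34,"z": 0,"roll": 0},
    {"grip": 0.4,"x": -27,"y": -34,"z": 0,"roll": 0},
  ],
)

```text
clock: 16.2
tcp_pos: [0.5045, -0.1699, 0.2263]
orientation: [-0.001, 0.086, 0.996, 0.0]
wrist_force: [1.4, 0.4, 0.2]
finger_gap: 0.0515
grip_force: 0.0
```

servo_tool(
  increments=[
    {"grip": 0.4,"x": -26,"y": -33,"z": 0,"roll": 0},
    {"grip": 0.4,"x": -20,"y": -24,"z": 0,"roll": 0},
    {"grip": 0.4,"x": -8,"y": -10,"z": 0,"roll": 0},
    {"grip": 0.4,"x": 0,"y": 0,"z": 0,"roll": 0},
    {"grip": 0.4,"x": 0,"y": 0,"z": 0,"roll": 0},
  ],
)

```text
clock: 16.62
tcp_pos: [0.5454, -0.2436, 0.2257]
orientation: [-0.002, 0.087, 0.996, 0.001]
wrist_force: [-0.1, -0.3, -0.7]
finger_gap: 0.0513
grip_force: 0.0
```

Run:
```python
from m import *
im,C=shot("wrist","w5.png"); s=env.get_state(); np.savez("w5.npz",**C); print(s["clock"],s["tcp_pos"],s["finger_gap"])
print(blobs(im,(0,120,60),(8,255,255),(0,0,640,400),20))
t=cv2.imread("pics/t4.png"); a=cv2.resize(t[185:290,240:400],(640,420),interpolation=2)
cv2.imwrite("pics/v5.png",np.vstack([cv2.resize(im[:,:,::-1],(640,400))[60:240],a]))
```

```text
16.6667 [ 0.54525028 -0.24273283  0.22637865] 0.051123273850514774
[([524.5, 165.2], [519, 156, 11, 18, 131]), ([247.3, 208.4], [236, 196, 23, 25, 408])]
```

View pics/v5.png

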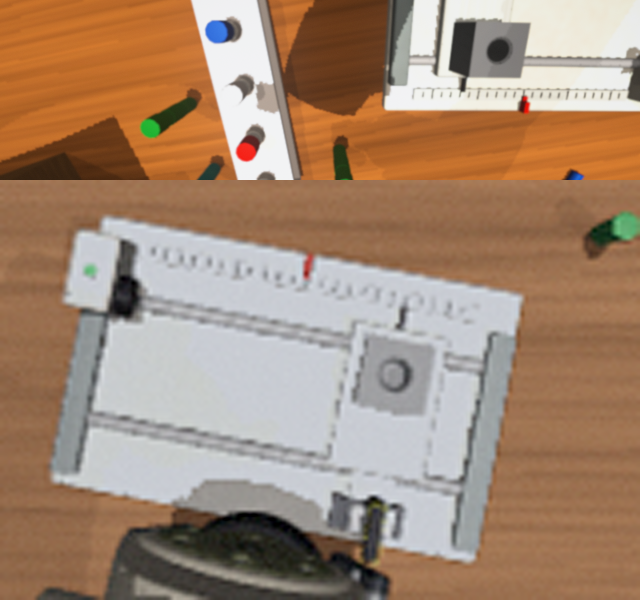

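Wrist view: nest hole at (498,110), pointer (462,~145), mark (525,165), red cap (247,209). Top crop: nest hole at (394,375).

```bash
cat > pl.py <<'E'
from h import *
def tool(): 
    s=env.get_state(); return np.array(s["tcp_pos"]),R.from_quat(np.roll(s["orientation"],-1)).as_matrix()
E
python3 - <<'E'
from m import *; from pl import *
C=dict(np.load("w5.npz")); T=cam("top"); im=cv2.imread("pics/w5.png")
g=cv2.cvtColor(im,6); m=((g<70)*255).astype(np.uint8); k=np.zeros_like(m);k[92:128,482:515]=m[92:128,482:515]
n,_,s,c=cv2.connectedComponentsWithStats(k); print([(s[i].tolist(),c[i].round(1)) for i in range(1,n) if s[i][4]>30])
i=max(range(1,n),key=lambda i:s[i][4]); u,v=c[i]
print("nest wrist",onz(C,u,v,.086),"top",onz(T,240+394/4,185+195/4,.086))
red=onz(C,247.5,209.5,.108); t=onz(T,427,216.6,.106); print("red",red,t)
P,Q=tool(); print(P,"to red",(Q.T@(np.r_[red[:2],.076]-P)*1000).round(1)); print("mark",onz(C,524.5,167,.026),"axis",np.degrees(np.arctan2(Q[0,1],Q[1,1])))
E
```

```text
[([488, 99, 21, 23, 380], array([497.9, 110. ]))]
nest wrist [ 0.50833529 -0.08354422  0.086     ] top [ 0.50739157 -0.08391928  0.086     ]
red [ 0.55162108 -0.30639213  0.108     ] [ 0.55447806 -0.30778337  0.106     ]
[ 0.54525028 -0.24273283  0.22637865] to red [-17.8 -61.8 150.2]
mark [ 0.58377254 -0.0238332   0.026     ] axis 9.911662940416265
```

servo_tool(
  increments=[
    {"grip": 0.4,"x": -5,"y": -16,"z": 0,"roll": 0},
    {"grip": 0.4,"x": -9,"y": -30,"z": 0,"roll": 0},
    {"grip": 0.4,"x": -5,"y": -16,"z": 10,"roll": 0},
    {"grip": 0.4,"x": 0,"y": 0,"z": 30,"roll": 0},
    {"grip": 0.4,"x": 0,"y": 0,"z": 20,"roll": 0},
  ],
)

```text
clock: 17.08
tcp_pos: [0.5539, -0.3077, 0.1662]
orientation: [-0.0, 0.087, 0.996, 0.0]
wrist_force: [-0.5, 0.3, -0.7]
finger_gap: 0.0511
grip_force: 0.0
```

servo_tool(
  increments=[
    {"grip": 0.4,"x": 0,"y": 0,"z": 0,"roll": 0},
    {"grip": 0.4,"x": 0,"y": 0,"z": 0,"roll": 0},
  ],
  grip_force=40,
)

```text
clock: 17.25
tcp_pos: [0.5531, -0.3061, 0.1666]
orientation: [-0.002, 0.086, 0.996, 0.001]
wrist_force: [-0.4, -0.2, 0.6]
finger_gap: 0.0513
grip_force: 0.0
```

Run:
```python
from pl import *
P,Q=tool(); print(P,"to red",(Q.T@(np.array([.5526,-.3068,.076])-P)*1000).round(1))
```

```text
[ 0.5530717  -0.30606061  0.16663327] to red [-0.  -1.  90.6]
```

servo_tool(
  increments=[
    {"grip": 0.4,"x": 0,"y": -1,"z": 20,"roll": 0},
    {"grip": 0.4,"x": 0,"y": 0,"z": 30,"roll": 0},
    {"grip": 0.4,"x": 0,"y": 0,"z": 25,"roll": 0},
    {"grip": 0.4,"x": 0,"y": 0,"z": 15,"roll": 0},
    {"grip": 0.5,"x": 0,"y": 0,"z": 0,"roll": 0},
  ],
)

```text
clock: 17.67
tcp_pos: [0.553, -0.3069, 0.0762]
orientation: [-0.002, 0.086, 0.996, 0.001]
wrist_force: [-0.8, 0.2, -0.3]
finger_gap: 0.043
grip_force: 0.0
```

servo_tool(
  increments=[
    {"grip": 0.6,"x": 0,"y": 0,"z": 0,"roll": 0},
    {"grip": 1,"x": 0,"y": 0,"z": 0,"roll": 0},
    {"grip": 1,"x": 0,"y": 0,"z": 0,"roll": 0},
    {"grip": 1,"x": 0,"y": 0,"z": 0,"roll": 0},
    {"grip": 1,"x": 0,"y": 0,"z": 0,"roll": 0},
  ],
)

```text
clock: 18.08
tcp_pos: [0.5558, -0.3095, 0.0809]
orientation: [0.002, 0.086, 0.996, -0.001]
wrist_force: [0.3, 0.7, 7.0]
finger_gap: 0.0168
grip_force: 39.5
```

servo_tool(
  increments=[
    {"grip": 1,"x": 0,"y": 0,"z": 0,"roll": 0},
    {"grip": 1,"x": 0,"y": 0,"z": 0,"roll": 0},
    {"grip": 1,"x": 0,"y": 0,"z": 0,"roll": 0},
  ],
)

```text
clock: 18.33
tcp_pos: [0.5558, -0.3095, 0.0808]
orientation: [0.002, 0.086, 0.996, -0.001]
wrist_force: [-0.2, 0.4, 6.6]
finger_gap: 0.0169
grip_force: 39.5
```

servo_tool(
  increments=[
    {"grip": 1,"x": 0,"y": 0,"z": -8,"roll": 0},
    {"grip": 1,"x": 0,"y": 0,"z": -18,"roll": 0},
    {"grip": 1,"x": 0,"y": 0,"z": -28,"roll": 0},
    {"grip": 1,"x": 0,"y": 0,"z": -36,"roll": 0},
    {"grip": 1,"x": 0,"y": 0,"z": -34,"roll": 0},
  ],
)

```text
clock: 18.75
tcp_pos: [0.5538, -0.3083, 0.204]
orientation: [-0.0, 0.086, 0.996, 0.0]
wrist_force: [1.5, -0.9, -0.0]
finger_gap: 0.0163
grip_force: 39.3
```

servo_tool(
  increments=[
    {"grip": 1,"x": 0,"y": 0,"z": -12,"roll": 0},
    {"grip": 1,"x": 0,"y": 0,"z": 0,"roll": 0},
    {"grip": 1,"x": 0,"y": 0,"z": 0,"roll": 0},
  ],
)

```text
clock: 19.0
tcp_pos: [0.5547, -0.309, 0.2155]
orientation: [0.001, 0.086, 0.996, -0.001]
wrist_force: [-0.0, 0.1, -1.0]
finger_gap: 0.0169
grip_force: 39.3
```

Run:
```python
from pl import *
P,Q=tool(); s=env.get_state(); print(s["finger_gap"],P,Q.round(4).tolist(),"to nest",(Q.T@(np.array([.508,-.0837,.205])-P)*1000).round(1))
```

```text
0.016925535180884008 [ 0.55474492 -0.30896904  0.21550065] [[-0.9852, 0.1717, 0.002], [0.1717, 0.9852, -0.0014], [-0.0022, -0.001, -1.0]] to nest [ 84.7 213.9  10.1]
```

servo_tool(
  increments=[
    {"grip": 1,"x": 5,"y": 12,"z": 0,"roll": 0},
    {"grip": 1,"x": 10,"y": 25,"z": 0,"roll": 0},
    {"grip": 1,"x": 13,"y": 32,"z": 0,"roll": 0},
    {"grip": 1,"x": 14,"y": 36,"z": 0,"roll": 0},
    {"grip": 1,"x": 14,"y": 36,"z": 0,"roll": 0},
  ],
)

```text
clock: 19.42
tcp_pos: [0.5215, -0.1585, 0.2118]
orientation: [-0.002, 0.087, 0.996, 0.001]
wrist_force: [1.7, 1.4, 0.8]
finger_gap: 0.0169
grip_force: 39.3
```

servo_tool(
  increments=[
    {"grip": 1,"x": 13,"y": 33,"z": 0,"roll": 0},
    {"grip": 1,"x": 10,"y": 25,"z": 3,"roll": 0},
    {"grip": 1,"x": 6,"y": 15,"z": 7,"roll": 0},
    {"grip": 1,"x": 0,"y": 0,"z": 0,"roll": 0},
    {"grip": 1,"x": 0,"y": 0,"z": 0,"roll": 0},
  ],
)

```text
clock: 19.83
tcp_pos: [0.5059, -0.0821, 0.2026]
orientation: [-0.002, 0.085, 0.996, 0.0]
wrist_force: [0.9, -1.1, 0.2]
finger_gap: 0.0164
grip_force: 39.3
```

servo_tool(
  increments=[
    {"grip": 1,"x": 0,"y": 0,"z": 20,"roll": 0},
    {"grip": 1,"x": 0,"y": 0,"z": 10,"roll": 0},
    {"grip": 1,"x": 0,"y": 0,"z": 0,"roll": 0},
    {"grip": 1,"x": 0,"y": 0,"z": 0,"roll": 0},
  ],
)

```text
clock: 20.17
tcp_pos: [0.5066, -0.0838, 0.1732]
orientation: [-0.001, 0.087, 0.996, 0.0]
wrist_force: [0.4, -0.2, -0.0]
finger_gap: 0.0167
grip_force: 39.3
```

Run:
```python
from pl import *
P,Q=tool(); s=env.get_state(); print(s["clock"],P,Q.round(4).tolist(),"to nest",(Q.T@(np.array([.508,-.0837,.173])-P)*1000).round(1))
im,C=shot("wrist","w6.png"); im2,T=shot("scene","s6.png")
S=cam("scene"); u,v=proj(S,[.508,-.0837,.1]).round().astype(int); print(u,v, proj(C,[.508,-.0837,.086]))
a=cv2.resize(im2[v-50:v+40,u-70:u+70],(600,386),interpolation=2)[:,:,::-1]; b=im[100:300,20:620,::-1]
cv2.imwrite("pics/v6.png",np.vstack([b,a]))
```

```text
20.1667 [ 0.50660795 -0.08383544  0.17324498] [[-0.9849, 0.1729, -0.0026], [0.1729, 0.9849, 0.0008], [0.0027, 0.0004, -1.0]] to nest [-1.3  0.4  0.2]
269 202 [319.63577408 204.44258509]
```

View pics/v6.png

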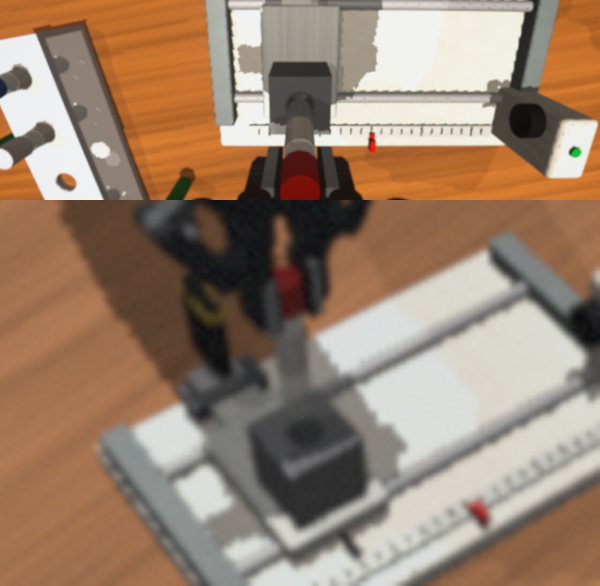

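The views show the tube hanging over the nest; its foot appears near the hole. I'll check both against the predicted pixels.

Run:
```python
from pl import *; from m import *
S=cam("scene");C=cam("wrist");P,Q=tool()
print("hole pred",proj(S,[.508,-.0837,.088]),"obs 270.2 206.1", onz(S,270.2,206.1,.086))
im=cv2.imread("pics/s6.png")[:,:,::-1].copy(); print(blobs(im,(0,100,40),(8,255,255),(240,150,290,200),5)); 
cap=P+[0,0,.0235]; print("cap pred",proj(S,cap))
w=cv2.imread("pics/w6.png")[:,:,::-1].copy(); print(blobs(w,(0,100,40),(8,255,255),(280,230,360,310),30))
for z in(.173-.073,.13,.15,.173): print(z,proj(C,[P[0],P[1],z]))
for y in(190,200,206,212,220,230,240,248): print(y,w[y,300:342:2].mean(1).astype(int).tolist() if 0 else w[y,300:342:2,1].tolist())
```

```text
hole pred [269.18587529 205.89277214] obs 270.2 206.1 [ 0.50876211 -0.08146336  0.086     ]
[([266.2, 171.9], [262, 166, 9, 13, 74])]
cap pred [264.45370774 171.6308999 ]
[([319.5, 280.5], [299, 250, 42, 60, 2095])]
0.09999999999999999 [319.15785232 208.63667784]
0.13 [319.11923172 226.1636659 ]
0.15 [319.08699374 240.81852847]
0.173 [319.04085921 261.82970042]
190 [77, 77, 76, 76, 75, 77, 77, 76, 76, 77, 77, 77, 76, 77, 77, 76, 76, 76, 76, 77, 78]
200 [77, 75, 76, 66, 52, 45, 50, 56, 63, 67, 66, 66, 60, 48, 42, 44, 51, 61, 65, 67, 70]
206 [76, 77, 71, 59, 53, 63, 65, 65, 66, 65, 67, 64, 64, 64, 61, 48, 45, 55, 62, 63, 63]
212 [76, 77, 75, 66, 68, 65, 65, 65, 66, 66, 66, 66, 63, 63, 62, 62, 56, 60, 64, 63, 63]
220 [63, 63, 64, 64, 74, 84, 87, 92, 91, 89, 89, 90, 86, 88, 87, 75, 63, 63, 64, 62, 62]
230 [133, 132, 127, 87, 79, 79, 86, 92, 91, 88, 88, 88, 86, 85, 89, 85, 84, 111, 120, 88, 76]
240 [242, 243, 208, 83, 78, 87, 109, 126, 121, 114, 118, 124, 126, 119, 102, 87, 84, 179, 243, 243, 243]
248 [27, 54, 100, 99, 98, 98, 97, 95, 95, 95, 95, 96, 96, 97, 95, 93, 96, 114, 91, 31, 31]
```

servo_tool(
  increments=[
    {"grip": 1,"x": -1,"y": 0,"z": 4,"roll": 0},
    {"grip": 1,"x": 0,"y": 0,"z": 5,"roll": 0},
    {"grip": 1,"x": 0,"y": 0,"z": 5,"roll": 0},
    {"grip": 1,"x": 0,"y": 0,"z": 4,"roll": 0},
    {"grip": 1,"x": 0,"y": 0,"z": 2,"roll": 0},
  ],
)

```text
clock: 20.68
tcp_pos: [0.5082, -0.0833, 0.1536]
orientation: [-0.0, 0.086, 0.996, 0.0]
wrist_force: [1.3, 0.7, -0.0]
finger_gap: 0.0167
grip_force: 39.4
```

servo_tool(
  increments=[
    {"grip": 1,"x": 0,"y": 0,"z": 0,"roll": 0},
    {"grip": 1,"x": 0,"y": 0,"z": 0,"roll": 0},
  ],
)

```text
clock: 20.85
tcp_pos: [0.5083, -0.0834, 0.1542]
orientation: [0.0, 0.086, 0.996, 0.0]
wrist_force: [1.0, -0.4, -1.0]
finger_gap: 0.0167
grip_force: 39.3
```

servo_tool(
  increments=[
    {"grip": 1,"x": 0,"y": 0,"z": 4,"roll": 0},
    {"grip": 1,"x": 0,"y": 0,"z": 5,"roll": 0},
    {"grip": 1,"x": 0,"y": 0,"z": 5,"roll": 0},
    {"grip": 1,"x": 0,"y": 0,"z": 3,"roll": 0},
    {"grip": 1,"x": 0,"y": 0,"z": 0,"roll": 0},
  ],
)

```text
clock: 21.27
tcp_pos: [0.5081, -0.0833, 0.1364]
orientation: [-0.0, 0.086, 0.996, 0.0]
wrist_force: [1.7, -0.7, -0.5]
finger_gap: 0.0165
grip_force: 39.3
```

servo_tool(
  increments=[
    {"grip": 1,"x": 0,"y": 0,"z": 4,"roll": 0},
    {"grip": 1,"x": 0,"y": 0,"z": 4,"roll": 0},
    {"grip": 1,"x": 0,"y": 0,"z": 4,"roll": 0},
    {"grip": 1,"x": 0,"y": 0,"z": 2,"roll": 0},
    {"grip": 1,"x": 0,"y": 0,"z": 0,"roll": 0},
  ],
)

```text
clock: 21.68
tcp_pos: [0.5082, -0.0834, 0.1227]
orientation: [-0.0, 0.086, 0.996, 0.0]
wrist_force: [2.1, -0.4, -1.0]
finger_gap: 0.0165
grip_force: 39.3
```

servo_tool(
  increments=[
    {"grip": 1,"x": 0,"y": 0,"z": 1,"roll": 0},
    {"grip": 1,"x": 0,"y": 0,"z": 1,"roll": 0},
    {"grip": 1,"x": 0,"y": 0,"z": 0,"roll": 0},
  ],
)

```text
clock: 21.93
tcp_pos: [0.5084, -0.0834, 0.1213]
orientation: [0.0, 0.086, 0.996, 0.0]
wrist_force: [0.6, -0.1, -1.2]
finger_gap: 0.0168
grip_force: 39.3
```

servo_tool(
  increments=[
    {"grip": 1,"x": 0,"y": 0,"z": 1,"roll": 0},
    {"grip": 1,"x": 0,"y": 0,"z": 0.5,"roll": 0},
    {"grip": 1,"x": 0,"y": 0,"z": 0,"roll": 0},
  ],
)

```text
clock: 22.18
tcp_pos: [0.5083, -0.0834, 0.1198]
orientation: [0.0, 0.086, 0.996, 0.0]
wrist_force: [1.3, -0.8, -0.4]
finger_gap: 0.0168
grip_force: 39.3
```

servo_tool(
  increments=[
    {"grip": 1,"x": 0,"y": 0,"z": 1,"roll": 0},
    {"grip": 1,"x": 0,"y": 0,"z": 0,"roll": 0},
  ],
)

```text
clock: 22.35
tcp_pos: [0.5084, -0.0834, 0.1189]
orientation: [0.0, 0.086, 0.996, -0.0]
wrist_force: [1.2, 0.3, 0.8]
finger_gap: 0.0164
grip_force: 39.5
```

servo_tool(
  increments=[
    {"grip": 1,"x": 0,"y": 0,"z": 1,"roll": 0},
    {"grip": 1,"x": 0,"y": 0,"z": 0.5,"roll": 0},
    {"grip": 1,"x": 0,"y": 0,"z": 0,"roll": 0},
  ],
)

```text
clock: 22.6
tcp_pos: [0.5092, -0.0836, 0.1188]
orientation: [0.001, 0.086, 0.996, -0.0]
wrist_force: [-1.4, -0.0, 9.9]
finger_gap: 0.0167
grip_force: 40.3
```

servo_tool(
  increments=[
    {"grip": 1,"x": 0,"y": 0,"z": 1,"roll": 0},
    {"grip": 1,"x": 0,"y": 0,"z": 0,"roll": 0},
  ],
)

```text
clock: 22.77
tcp_pos: [0.5098, -0.0838, 0.1187]
orientation: [0.002, 0.086, 0.996, -0.0]
wrist_force: [-1.4, 0.3, 14.3]
finger_gap: 0.0169
grip_force: 40.7
```

servo_tool(
  increments=[
    {"grip": 1,"x": 0,"y": 0,"z": -1.5,"roll": 0},
    {"grip": 0.4,"x": 0,"y": 0,"z": -1,"roll": 0},
    {"grip": 0.4,"x": 0,"y": 0,"z": 0,"roll": 0},
    {"grip": 0.4,"x": 0,"y": 0,"z": 0,"roll": 0},
    {"grip": 0.4,"x": 0,"y": 0,"z": 0,"roll": 0},
  ],
)

```text
clock: 23.18
tcp_pos: [0.5077, -0.0832, 0.1182]
orientation: [-0.001, 0.086, 0.996, 0.0]
wrist_force: [-0.7, 0.5, -0.3]
finger_gap: 0.0512
grip_force: 0.0
```

servo_tool(
  increments=[
    {"grip": 0.4,"x": 0,"y": 0,"z": -10,"roll": 0},
    {"grip": 0.4,"x": 0,"y": 0,"z": -20,"roll": 0},
    {"grip": 0.4,"x": 0,"y": 0,"z": -35,"roll": 0},
    {"grip": 0.4,"x": 0,"y": 0,"z": -35,"roll": 0},
    {"grip": 0.4,"x": 0,"y": 0,"z": -15,"roll": 0},
  ],
)

```text
clock: 23.6
tcp_pos: [0.5097, -0.0838, 0.2388]
orientation: [0.003, 0.086, 0.996, -0.001]
wrist_force: [0.6, 0.6, 1.2]
finger_gap: 0.0515
grip_force: 0.0
```

servo_tool(
  increments=[
    {"grip": 1,"x": 18,"y": -7,"z": 0,"roll": 0},
    {"grip": 1,"x": 34,"y": -12,"z": 0,"roll": 0},
    {"grip": 1,"x": 34,"y": -12,"z": 0,"roll": 0},
    {"grip": 1,"x": 16,"y": -5,"z": 0,"roll": 0},
    {"grip": 1,"x": 0,"y": 0,"z": 0,"roll": 0},
  ],
)

```text
clock: 24.02
tcp_pos: [0.3983, -0.101, 0.2344]
orientation: [-0.001, 0.087, 0.996, 0.0]
wrist_force: [-0.7, 0.7, -1.0]
finger_gap: 0.0002
grip_force: 0.0
```

Run:
```python
from m import *; from pl import *
im,C=shot("wrist","w7.png"); P,Q=tool(); s=env.get_state(); print(s["clock"],P,s["finger_gap"])
b=blobs(im,(20,110,70),(36,255,255),(250,100,420,260),15); print(b); print(blobs(im,(0,120,60),(8,255,255),(0,0,640,400),20))
for c,_ in b: p=onz(C,*c,.112); print(p,(Q.T@(p-P)*1000).round(1))
cv2.imwrite("pics/v7.png",im[80:400,80:,::-1])
```

```text
24.0667 [ 0.40048723 -0.10138853  0.23462998] -3.286697932151958e-05
[([355.2, 181.2], [350, 173, 16, 28, 117]), ([355.6, 213.9], [351, 212, 12, 4, 19])]
[([404.0, 294.8], [401, 287, 7, 15, 73]), ([363.4, 298.2], [358, 294, 11, 10, 58])]
[ 0.3973973  -0.07013517  0.112     ] [  8.6  30.3 122.6]
[ 0.42676978 -0.07388914  0.112     ] [-21.   31.6 122.6]
```

View pics/v7.png

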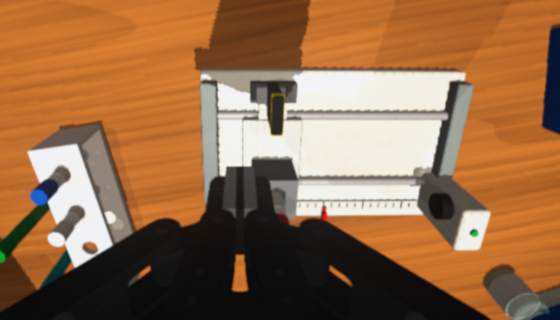

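The view shows the stage home with the tube in the nest (red cap beside the fingers) and the paddle at about (277,113) in the crop, with the mark at (324,214). The fingers are shut on the -y side, so I'll descend.

servo_tool(
  increments=[
    {"grip": 1,"x": -5,"y": 0,"z": 20,"roll": 0},
    {"grip": 1,"x": 0,"y": 0,"z": 38,"roll": 0},
    {"grip": 1,"x": 0,"y": 0,"z": 40,"roll": 0},
    {"grip": 1,"x": 0,"y": 0,"z": 36,"roll": 0},
    {"grip": 1,"x": 0,"y": 0,"z": 15,"roll": 0},
  ],
)

```text
clock: 24.48
tcp_pos: [0.4052, -0.1011, 0.0809]
orientation: [-0.002, 0.086, 0.996, 0.001]
wrist_force: [-0.4, 0.2, -0.2]
finger_gap: 0.0002
grip_force: 0.0
```

servo_tool(
  increments=[
    {"grip": 1,"x": 0,"y": 2,"z": 0,"roll": 0},
    {"grip": 1,"x": 0,"y": 4,"z": 0,"roll": 0},
    {"grip": 1,"x": 0,"y": 3,"z": 0,"roll": 0},
    {"grip": 1,"x": 0,"y": 1,"z": 0,"roll": 0},
    {"grip": 1,"x": 0,"y": 0,"z": 0,"roll": 0},
  ],
)

```text
clock: 24.9
tcp_pos: [0.4098, -0.0925, 0.0863]
orientation: [0.002, 0.086, 0.996, -0.0]
wrist_force: [-0.0, 0.4, 0.1]
finger_gap: 0.0
grip_force: 0.0
```

servo_tool(
  increments=[
    {"grip": 1,"x": 0,"y": 1,"z": 0,"roll": 0},
    {"grip": 1,"x": 0,"y": 1,"z": 0,"roll": 0},
    {"grip": 1,"x": 0,"y": 1,"z": 0,"roll": 0},
  ],
)

```text
clock: 25.15
tcp_pos: [0.4092, -0.0895, 0.0853]
orientation: [0.001, 0.086, 0.996, -0.0]
wrist_force: [0.3, -0.7, 1.2]
finger_gap: 0.0004
grip_force: 0.5
```

servo_tool(
  increments=[
    {"grip": 1,"x": 0,"y": 1,"z": 0,"roll": 0},
    {"grip": 1,"x": 0,"y": 1,"z": 0,"roll": 0},
    {"grip": 1,"x": 0,"y": 1,"z": 0,"roll": 0},
  ],
)

```text
clock: 25.4
tcp_pos: [0.4095, -0.0866, 0.085]
orientation: [0.0, 0.086, 0.996, -0.0]
wrist_force: [-0.1, -1.5, 0.9]
finger_gap: 0.0002
grip_force: 0.5
```

servo_tool(
  increments=[
    {"grip": 1,"x": 0,"y": 1,"z": 0,"roll": 0},
    {"grip": 1,"x": 0,"y": 1,"z": 0,"roll": 0},
    {"grip": 1,"x": 0,"y": 1,"z": 0,"roll": 0},
  ],
)

```text
clock: 25.65
tcp_pos: [0.4099, -0.0835, 0.0848]
orientation: [0.0, 0.086, 0.996, 0.0]
wrist_force: [0.1, -1.0, 1.6]
finger_gap: -0.0001
grip_force: 0.5
```

servo_tool(
  increments=[
    {"grip": 1,"x": 0,"y": 1,"z": 0,"roll": 0},
    {"grip": 1,"x": 0,"y": 1,"z": 0,"roll": 0},
    {"grip": 1,"x": 0,"y": 1,"z": 0,"roll": 0},
  ],
)

```text
clock: 25.9
tcp_pos: [0.4104, -0.0808, 0.0848]
orientation: [0.0, 0.086, 0.996, -0.0]
wrist_force: [-0.8, -4.6, 0.5]
finger_gap: -0.0003
grip_force: 2.2
```

servo_tool(
  increments=[
    {"grip": 1,"x": 0,"y": 1,"z": 0,"roll": 0},
    {"grip": 1,"x": 0,"y": 1,"z": 0,"roll": 0},
    {"grip": 1,"x": 0,"y": 1,"z": 0,"roll": 0},
  ],
)

```text
clock: 26.15
tcp_pos: [0.4108, -0.0783, 0.0849]
orientation: [-0.0, 0.086, 0.996, -0.001]
wrist_force: [0.5, -5.0, 0.6]
finger_gap: 0.0001
grip_force: 2.7
```

servo_tool(
  increments=[
    {"grip": 1,"x": 0,"y": 1.3,"z": 0,"roll": 0},
    {"grip": 1,"x": 0,"y": 1.6,"z": 0,"roll": 0},
    {"grip": 1,"x": 0,"y": 2,"z": 0,"roll": 0},
    {"grip": 1,"x": 0,"y": 2.3,"z": 0,"roll": 0},
    {"grip": 1,"x": 0,"y": 2.5,"z": 0,"roll": 0},
  ],
)

```text
clock: 26.57
tcp_pos: [0.4125, -0.0689, 0.0849]
orientation: [-0.0, 0.087, 0.996, -0.001]
wrist_force: [0.3, -5.5, -0.1]
finger_gap: -0.0003
grip_force: 2.9
```

servo_tool(
  increments=[
    {"grip": 1,"x": 0,"y": 2.5,"z": 0,"roll": 0},
    {"grip": 1,"x": 0,"y": 2.5,"z": 0,"roll": 0},
    {"grip": 1,"x": 0,"y": 2.5,"z": 0,"roll": 0},
    {"grip": 1,"x": 0,"y": 2.5,"z": 0,"roll": 0},
    {"grip": 1,"x": 0,"y": 2.5,"z": 0,"roll": 0},
  ],
)

```text
clock: 26.98
tcp_pos: [0.4147, -0.0565, 0.0849]
orientation: [0.0, 0.086, 0.996, -0.001]
wrist_force: [-1.1, -5.4, 0.6]
finger_gap: -0.0
grip_force: 2.9
```

servo_tool(
  increments=[
    {"grip": 1,"x": 0,"y": 2.5,"z": 0,"roll": 0},
    {"grip": 1,"x": 0,"y": 2.5,"z": 0,"roll": 0},
    {"grip": 1,"x": 0,"y": 2.5,"z": 0,"roll": 0},
    {"grip": 1,"x": 0,"y": 2.5,"z": 0,"roll": 0},
    {"grip": 1,"x": 0,"y": 2.5,"z": 0,"roll": 0},
  ],
)

```text
clock: 27.4
tcp_pos: [0.4169, -0.0442, 0.0849]
orientation: [0.0, 0.086, 0.996, -0.001]
wrist_force: [-0.1, -5.8, 1.2]
finger_gap: -0.0001
grip_force: 2.9
```

servo_tool(
  increments=[
    {"grip": 1,"x": 0,"y": 2.5,"z": 0,"roll": 0},
    {"grip": 1,"x": 0,"y": 2.5,"z": 0,"roll": 0},
    {"grip": 1,"x": 0,"y": 2.5,"z": 0,"roll": 0},
    {"grip": 1,"x": 0,"y": 2,"z": 0,"roll": 0},
    {"grip": 1,"x": 0,"y": 2,"z": 0,"roll": 0},
  ],
)

```text
clock: 27.82
tcp_pos: [0.4189, -0.0328, 0.0849]
orientation: [0.0, 0.086, 0.996, -0.001]
wrist_force: [-1.0, -6.6, 0.3]
finger_gap: 0.0001
grip_force: 2.8
```

servo_tool(
  increments=[
    {"grip": 1,"x": 0,"y": 1.8,"z": 0,"roll": 0},
    {"grip": 1,"x": 0,"y": 1.5,"z": 0,"roll": 0},
    {"grip": 1,"x": 0,"y": 1,"z": 0,"roll": 0},
    {"grip": 1,"x": 0,"y": 0.5,"z": 0,"roll": 0},
    {"grip": 1,"x": 0,"y": 0,"z": 0,"roll": 0},
  ],
)

```text
clock: 28.23
tcp_pos: [0.4197, -0.0279, 0.0848]
orientation: [0.0, 0.086, 0.996, -0.001]
wrist_force: [0.2, -5.3, 1.1]
finger_gap: 0.0
grip_force: 2.4
```

Run:
```python
from m import *; from pl import *
im,T=shot("top","t8.png"); im2,S=shot("scene","s8.png"); P,Q=tool(); print(P)
e=np.array([.1736,.985]);xr=np.array([.985,-.1736])
# profile along reader y at the pointer row: darkness along the line at reader-x of the pointer tip, z .026
def prof(img,C,xo,name,z=.026):
    g=cv2.cvtColor(np.ascontiguousarray(img),cv2.COLOR_RGB2GRAY).astype(np.float32); m=np.array([.582,-.0245])
    ss=np.arange(-.08,.015,.001); xs=np.arange(xo-.004,xo+.0041,.001); v=[]
    for s in ss:
        q=np.array([proj(C,[*(m+e*s+xr*x),z]) for x in xs],np.float32).reshape(-1,1,2)
        v.append(cv2.remap(g,q[:,:,0],q[:,:,1],1).mean())
    v=np.array(v); print(name,xo,"min at",[(int(i-80),int(v[i])) for i in np.argsort(v)[:5]])
for n,f in(("t4",T),("t8",T),("s6",S),("s8",S)):
    img=cv2.imread(f"pics/{n}.png")[:,:,::-1]
    for xo in(-.016,-.012): prof(img,f,xo,n)
print(blobs(im,(0,100,70),(8,255,255),(300,195,335,215),3),blobs(im2,(0,100,70),(8,255,255),(290,200,330,240),3))
```

```text
[ 0.41970565 -0.02788434  0.08482312]
t4 -0.016 min at [(-71, 132), (-70, 133), (-72, 141), (-69, 143), (-73, 162)]
t4 -0.012 min at [(0, 153), (-1, 156), (-71, 165), (1, 165), (-2, 168)]
t8 -0.016 min at [(-16, 138), (-17, 140), (-18, 143), (-19, 149), (-15, 156)]
t8 -0.012 min at [(0, 152), (-1, 154), (1, 164), (-2, 166), (-51, 173)]
s6 -0.016 min at [(-70, 136), (-71, 137), (-69, 143), (-72, 149), (-68, 157)]
s6 -0.012 min at [(0, 158), (1, 160), (-1, 160), (2, 164), (-2, 168)]
s8 -0.016 min at [(-17, 137), (-16, 139), (-18, 140), (-15, 148), (-19, 150)]
s8 -0.012 min at [(0, 167), (1, 169), (-1, 170), (2, 174), (-20, 177)]
[([316.5, 206.0], [316, 203, 2, 7, 10])] [([310.5, 224.0], [309, 222, 4, 5, 12])]
```

servo_tool(
  increments=[
    {"grip": 1,"x": 0,"y": 1,"z": 0,"roll": 0},
    {"grip": 1,"x": 0,"y": 1.5,"z": 0,"roll": 0},
    {"grip": 1,"x": 0,"y": 2,"z": 0,"roll": 0},
    {"grip": 1,"x": 0,"y": 2,"z": 0,"roll": 0},
    {"grip": 1,"x": 0,"y": 2,"z": 0,"roll": 0},
  ],
)

```text
clock: 28.75
tcp_pos: [0.4212, -0.0196, 0.0849]
orientation: [0.0, 0.086, 0.996, -0.001]
wrist_force: [-0.1, -5.0, 0.1]
finger_gap: -0.0003
grip_force: 2.8
```

servo_tool(
  increments=[
    {"grip": 1,"x": 0,"y": 2,"z": 0,"roll": 0},
    {"grip": 1,"x": 0,"y": 1.5,"z": 0,"roll": 0},
    {"grip": 1,"x": 0,"y": 1,"z": 0,"roll": 0},
    {"grip": 1,"x": 0,"y": 0.5,"z": 0,"roll": 0},
    {"grip": 1,"x": 0,"y": 0,"z": 0,"roll": 0},
  ],
)

```text
clock: 29.17
tcp_pos: [0.4221, -0.0145, 0.0848]
orientation: [0.0, 0.086, 0.996, -0.001]
wrist_force: [-0.2, -4.8, 0.7]
finger_gap: -0.0001
grip_force: 2.4
```

```bash
cat > pm.py <<'E'
from m import *; from pl import *
e=np.array([.1736,.985]);xr=np.array([.985,-.1736]); m=np.array([.582,-.0245])
def prof(img,C,xo,name,z=.026):
    g=cv2.cvtColor(np.ascontiguousarray(img),cv2.COLOR_RGB2GRAY).astype(np.float32)
    ss=np.arange(-.012,.0105,.0005); xs=np.arange(xo-.003,xo+.0031,.001); v=[]
    for s in ss:
        q=np.array([proj(C,[*(m+e*s+xr*x),z]) for x in xs],np.float32).reshape(-1,1,2)
        v.append(cv2.remap(g,q[:,:,0],q[:,:,1],1).mean())
    v=np.array(v); w=np.clip(v.min()+35-v,0,None); print(name,xo,"centroid mm",round(1000*(w*ss).sum()/w.sum(),2),int(v.min()))
def run(tag):
    for n in("top","scene"):
        im,C=shot(n,f"{n}{tag}.png")
        for xo in(-.018,-.016,-.004,0): prof(im,C,xo,n)
    P,Q=tool(); s=env.get_state(); print(s["clock"],P,s["wrist_force"],s["grip_force"])
E
python3 -c "from pm import *; run(9)"
```

```text
top -0.018 centroid mm -2.57 104
top -0.016 centroid mm -2.13 127
top -0.004 centroid mm 0.39 91
top 0 centroid mm 0.26 106
scene -0.018 centroid mm -2.85 105
scene -0.016 centroid mm -2.83 125
scene -0.004 centroid mm 1.33 89
scene 0 centroid mm 1.07 78
29.2667 [ 0.42206426 -0.01441121  0.08483448] [-0.3959967  -4.77063042 -0.51411532] 2.460293769836426
```

servo_tool(
  increments=[
    {"grip": 1,"x": 0,"y": 0.6,"z": 0,"roll": 0},
    {"grip": 1,"x": 0,"y": 1,"z": 0,"roll": 0},
    {"grip": 1,"x": 0,"y": 1,"z": 0,"roll": 0},
    {"grip": 1,"x": 0,"y": 0.6,"z": 0,"roll": 0},
    {"grip": 1,"x": 0,"y": 0,"z": 0,"roll": 0},
  ],
)

```text
clock: 29.68
tcp_pos: [0.4226, -0.0112, 0.0848]
orientation: [0.0, 0.086, 0.996, -0.0]
wrist_force: [0.3, -5.2, 0.4]
finger_gap: 0.0001
grip_force: 2.4
```

```bash
python3 -c "from pm import *; run(10)"
```

```text
top -0.018 centroid mm 0.1 116
top -0.016 centroid mm -0.11 136
top -0.004 centroid mm 0.38 94
top 0 centroid mm 0.24 107
scene -0.018 centroid mm 0.59 113
scene -0.016 centroid mm 0.25 129
scene -0.004 centroid mm 1.33 87
scene 0 centroid mm 1.1 77
29.7833 [ 0.42261738 -0.01118335  0.08483568] [ 0.0729511  -5.79200466  1.49224591] 2.4083874374628067
```

servo_tool(
  increments=[
    {"grip": 1,"x": 0,"y": -0.7,"z": 0,"roll": 0},
    {"grip": 1,"x": 0,"y": -1,"z": 0,"roll": 0},
    {"grip": 1,"x": 0,"y": -2,"z": 0,"roll": 0},
    {"grip": 1,"x": 0,"y": -6,"z": 0,"roll": 0},
    {"grip": 1,"x": 0,"y": -10,"z": -5,"roll": 0},
  ],
)

```text
clock: 30.2
tcp_pos: [0.4178, -0.0297, 0.089]
orientation: [-0.001, 0.085, 0.996, 0.001]
wrist_force: [-0.4, -0.2, -0.1]
finger_gap: -0.0
grip_force: 0.0
```

servo_tool(
  increments=[
    {"grip": 1,"x": 0,"y": -5,"z": -25,"roll": 0},
    {"grip": 1,"x": 0,"y": 0,"z": -35,"roll": 0},
    {"grip": 1,"x": 0,"y": 0,"z": -35,"roll": 0},
    {"grip": 1,"x": 0,"y": 0,"z": -35,"roll": 0},
    {"grip": 1,"x": 0,"y": 0,"z": -10,"roll": 0},
  ],
)

```text
clock: 30.62
tcp_pos: [0.4201, -0.0363, 0.2351]
orientation: [0.004, 0.086, 0.996, -0.0]
wrist_force: [0.7, -0.7, 1.0]
finger_gap: 0.0001
grip_force: 0.0
```

servo_tool(
  increments=[
    {"grip": 1,"x": 0,"y": 0,"z": 0,"roll": 0},
    {"grip": 1,"x": 0,"y": 0,"z": 0,"roll": 0},
    {"grip": 1,"x": 0,"y": 0,"z": 0,"roll": 0},
  ],
)

```text
clock: 30.87
tcp_pos: [0.4172, -0.0352, 0.2284]
orientation: [-0.001, 0.086, 0.996, 0.0]
wrist_force: [-0.3, 0.7, -0.6]
finger_gap: -0.0001
grip_force: 0.0
```

Run:
```python
from pm import *
run(11)
im,C=shot("wrist","w11.png"); b=blobs(im,(20,110,70),(36,255,255),(200,100,420,260),10); print(b)
for c,_ in b: p=onz(C,*c,.112); print("paddle",p.round(4),(p[:2]-m)@e)
S=cam("scene"); im=cv2.imread("pics/scene11.png")[:,:,::-1].copy(); b=blobs(im,(0,100,50),(8,255,255),(250,130,340,215),20); print(b)
n=np.array([.5083,-.0834])+e*.0702; print("cap pred seated",proj(S,[*n,.135]))
```

```text
top -0.018 centroid mm 0.11 116
top -0.016 centroid mm -0.1 136
top -0.004 centroid mm 0.42 93
top 0 centroid mm 0.24 108
scene -0.018 centroid mm 0.57 112
scene -0.016 centroid mm 0.21 128
scene -0.004 centroid mm 1.33 88
scene 0 centroid mm 1.11 76
30.9667 [ 0.41703651 -0.035015    0.22809434] [-0.32395705 -0.73379433 -0.30061247] 0.0
[([367.0, 179.5], [363, 167, 16, 38, 133])]
paddle [0.4142 0.0053 0.112 ] 0.0001706929195051655
[([293.8, 177.1], [290, 172, 8, 12, 65])]
cap pred seated [293.70616105 178.81872859]
```

```bash
python3 -c "from workcell import env; print(env.hand_in())"
```

```text
the job is handed in; nothing more can be done
None
```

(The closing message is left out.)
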